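Strip the annealing fixture

TASK

Take the loaded annealing fixture apart from the top: stand the steel weight in the pocket of the wooden block, lay each copper ring flat in the round dish made for its size, and put the dark separator plate over the spindle, flat on the plates already there. The annealed copper is soft, so set the rings down rather than dropping them, and leave the calliper where it lies.

Things in the scene. Friction and masses are not known exactly. Their poses are not given: they have to be found in the camera images.
- weight: Bright steel hold-down weight, about 280 g, first (topmost) of the stack: upright cylinder 32 mm in diameter and 50 mm tall, with a shallow groove (24 mm diameter) 28 to 36 mm above its foot. A bore of 16 mm, 18 mm deep, in its underside sits over the mandrel's pilot. Origin at the centre of its underside, z up.
- small_ring: Small copper ring, about 150 g, second from the top, under the weight: outside diameter 46 mm, hole 28 mm, 16 mm high. Origin at the centre of its underside, z up.
- plate: Separator plate, dark steel washer of about 165 g, third from the top, under the small ring: outside diameter 58 mm, hole 26 mm, 10 mm thick. Origin at the centre of its underside, z up.
- large_ring: Large copper ring, about 320 g, at the bottom of the stack on the fixture's base: outside diameter 68 mm, hole 42 mm, 16 mm high. Origin at the centre of its underside, z up.
- fixture: Near-black annealing fixture, fixed: round base 116 mm across, 15 mm high, with a central mandrel 20 mm thick up to 55 mm above the bench, then a 10 mm pilot up to 70 mm. The stack lies loosely round it and lifts straight up; undersides at 15 (large ring), 31 (plate), 41 (small ring) and 57 mm (weight), weight top at 107 mm. Origin: centre of the underside, z up.
- block: Wooden block for the weight, fixed, 84 mm square and 18 mm high, with a square pocket of 50 mm, 8 mm deep, in the middle of its top; the pocket's floor is 10 mm above the bench. Origin at the centre of its underside, z up, sides along x and y.
- small_dish: Small round aluminium dish for the small ring, fixed: outside diameter 68 mm, inside 62 mm, floor 4 mm and rim 9 mm above the bench. Origin at the centre of its underside, z up.
- large_dish: Large round aluminium dish for the large ring, fixed: outside diameter 94 mm, inside 88 mm, floor 4 mm and rim 9 mm above the bench. Origin at the centre of its underside, z up.
- spindle: Spindle stand for separator plates, fixed: grey round foot 76 mm across, 8 mm high; on it two dark plates 58 mm across (fixed, part of the stand, their top 28 mm above the bench); up through them a steel spindle 12 mm thick, its rounded tip 54 mm above the bench. Origin: centre of the foot's underside, on the spindle's axis, z up.
- calliper: Steel vernier calliper, about 210 mm long and 10 mm high, lying loose on the bench beyond the work; not to be disturbed. Origin under the middle of its length, x along its beam.
There are look-alikes about, which are no part of the job. What is shaped like the large_dish but green or red is not meant.

How it is judged:
By the outcome, as a careful person would: the job done as asked, in the order asked, and still so for the second after the job is handed in, with the robot touching nothing.
It also fails if it takes over 118 s, if anything falls off the work surface, if the arm or the gripper's body presses on something with over 40 N, if the wrist force passes 120 N, or if a joint passes its speed limit or range.

ROBOT

A 6-joint arm with a two-finger parallel gripper is mounted at the origin on the work surface. World frame = base frame: x ahead of the robot, y to its left, z up, the work surface at z = 0. Lengths are in mm, angles in rad, forces in N, time in s.
With the tool pointing down it reaches from about 275 to 850 mm from the base axis. Payload 19 kg.
Tool frame: the origin (TCP) lies at the very end of the fingers, on their centre line; the grasp point (between the pads) lies r.hold_point_z behind it (r.hold_point_z is the distance from the TCP to the grasp point, in mm); z points along the fingers, y is the direction in which the jaws open and shut (so a half turn about z gives the same grasp; the last joint's range is limited). The gripper opens to 85 mm and grips with 20 to 120 N. Pads are 22 mm wide; open, the fingers measure 114 mm over their backs; the gripper's body (76 mm by 85 mm) begins 54 mm behind the grasp point. The pads swing forward as they close: fully open they stand 13 mm farther back than shut.
Start: joints at [1.092, 0.15, 1.437, -0, 1.554, -0.134], TCP at [194.357, 541.124, 231.267] pointing down, gripper open.
Joint ranges: [-2.8, 2.8], [-0.68, 2.1], [0.12, 2.68], [-1.39, 4.53], [0.16, 2.79], [-2.81, 2.81]. Speed limits (rad/s): [1.89, 1.89, 2.22, 3.01, 3.01, 3.01].

INTERFACE

Orientations are given as a unit quaternion [w, x, y, z].
In Python, from plant import r gives the robot as it stands.
- The arm moves only by the tool play_rows, never from a script. Its argument "commands" is a list of rows, each an object with "rotation": the turn, a rotation vector about the world's x, y, z in degrees, a list of three; "translation": the shift along the world's x, y, z in mm, a list of three; "hand": the finger opening in mm, from 0 to 85.4. In form: [{"rotation": [rx, ry, rz], "translation": [tx, ty, tz], "hand": hand}, ...]. A call has 1 to 12 rows; each row shifts and turns the commanded pose from where the row before left it; what a row does not reach is not made up. A row lasts 1/12 s, in which the tool goes at most 41.7 mm and 7.16 degrees, less where a joint would pass 70% of its speed; a pose out of reach is approached as far as the arm can. A call is refused whole if a number of a shift passes 41.7 or a number of a turn 7.16, either way. A call with a gripper value outside its range is refused whole. The fingers move at their own pace and stop on an object; "newtons" is the grip in N (left out, the last holds). Time passes only in rows, so rows that do not move let the fingers close. It gives the time, the measured TCP pose, the force and the opening at its end, in the units of the state.
- r.read_state(): the state, without advancing time (a new reading comes with each control period).
- r.capture(name): name is "side" or "top" or "wrist"; returns a dict with "color" (384x512x3 uint8, red, green, blue), "intrinsics" (3x3 intrinsics, pixels), "R" (3x3) and "t" (3): a world point X has camera coordinates R X + t. Camera axes: x right, y down, z forward; pixel columns grow to the right and rows downward; lengths in mm; the calibration is good to about 2 mm. A picture is of the moment at which its call begins. There is no depth.
- r.finish_job(): hands the job in, once; it reports no verdict.
Trained networks look in a picture, given as the dict that the camera call returned (one of the last four; its "shot" number tells which), for a name from the list of things; names that differ only in an ending like _2 or _b are one class to them, and where a whole thing is asked for, a point or a joint stands for the part that bears it (a point fixed in the world has none). Each returns a list of dicts, best first, with "conf" (0 to 1); they miss things now and then, are a little off and sometimes report something else, mostly with a low value. They report only what shows in the picture. A call takes as long as a camera call. They do not tell look-alikes from the thing itself.
- r.cut_out(picture, name): "mask" (384x512 bool, what is visible of it) and "extent" ([left, top, right, bottom] in pixels, round what is visible of it).
The state is a dict: "clock": time; "joint_positions": joint angles; "dq": joint speeds; "effort": joint torques, N m; "eef_pos": TCP position; "tool_rot": TCP orientation; "contact_force": force on the tool from outside, world axes, zero at the start; "wrist_torque": the same for the moment, N m; "gripper_width": finger opening in mm.
Only numpy, scipy, OpenCV 4.12 (cv2) and the standard library are available. Lean on these libraries where they do the work, as an engineer would, in place of code of your own. Each camera call takes 0.05 s, during which the arm holds its last target.

## Working session

There is one attempt and no reset: what is moved stays moved. The work goes in short steps, Python scripts to look and compute and a tool call to move; the robot and the scene stay as the last step left them, time stands still between calls to the robot, and variables do not carry over. Pictures are saved under pics/ and viewed, and the job is handed in when it is done.

Besides the shell and the picture viewer there is one more tool, called after ">>>" as name(argument=value, ...) on one line, values as JSON. play_rows: Moves the arm, as the interface text tells. Its arguments: {"type":"object","properties":{"commands":{"type":"array","items":{"type":"object","properties":{"rotation":{"type":"array","items":{"type":"number"}},"translation":{"type":"array","items":{"type":"number"}},"hand":{"type":"number"}}}},"newtons":{"type":"number"}},"required":["commands"]}

```bash
ls; mkdir -p pics; cat > h.py <<'E'
import numpy as np, cv2
from plant import r
def save(p,n): cv2.imwrite('pics/'+n+'.png',cv2.cvtColor(p['color'],cv2.COLOR_RGB2BGR))
def onz(p,u,v,z):
    K=np.array(p['intrinsics']);R=np.array(p['R']);t=np.array(p['t'])
    d=R.T@np.linalg.inv(K)@np.array([u,v,1.]);c=-R.T@t
    return c+d*(z-c[2])/d[2]
def proj(p,X):
    K=np.array(p['intrinsics']);R=np.array(p['R']);t=np.array(p['t'])
    x=(np.atleast_2d(X)@R.T+t)@K.T
    return x[:,:2]/x[:,2:]
E
cat > a.py <<'E'
from h import *
print(r.hold_point_z); print(r.read_state())
for n in ['top','side','wrist']:
    p=r.capture(n); save(p,n+'0')
    print(n,'cam',-np.array(p['R']).T@np.array(p['t']),np.array(p['R']).round(2).tolist(),p['intrinsics'])
    for k in ['weight','small_ring','plate','large_ring','fixture','block','small_dish','large_dish','spindle','calliper']:
        for d in r.cut_out(p,k): print(k,round(d['conf'],2),d['extent'],int(d['mask'].sum()))
E
python3 a.py
```

```text
pics
18.700000000000003
{'clock': 0.0, 'joint_positions': array([ 1.09200708e+00,  1.50985585e-01,  1.43801528e+00,  6.71544990e-06,
        1.55380887e+00, -1.33986007e-01]), 'dq': array([ 0.00105681,  0.00016774, -0.00156629,  0.00176654,  0.00080871,
       -0.00046804]), 'effort': array([-8.32127080e-04, -7.13058043e+01, -5.70882368e+01, -2.79968826e-04,
        8.89617833e-03,  4.54070027e-05]), 'eef_pos': array([194.25205734, 540.93462576, 230.6835442 ]), 'tool_rot': array([-1.86745325e-04,  1.71548884e-01,  9.85175421e-01, -5.79183450e-04]), 'contact_force': array([-0.02566734,  0.21896675, -0.38297907]), 'wrist_torque': array([ 0.04278589,  0.0203037 , -0.11062641]), 'gripper_width': 85.06573396054195}
top cam [ 374.10782024   72.97038347 1467.46584422] [[-0.03, -1.0, 0.02], [-1.0, 0.03, -0.08], [0.08, -0.02, -1.0]] [[428.88322646   0.         248.35264762]
 [  0.         428.88322646 187.33434344]
 [  0.           0.           1.        ]]
weight 0.55 [247.6, 184.4, 254.3, 197.2] 59
small_ring 0.57 [247.0, 188.4, 258.3, 195.8] 31
small_ring 0.25 [342.9, 198.7, 368.0, 219.0] 
[... 1170 characters left out ...]
3.2, 153.8, 163.2, 170.9] 357
large_dish 0.19 [237.4, 179.8, 247.6, 202.5] 269
spindle 0.61 [247.1, 308.5, 288.4, 355.0] 1307
spindle 0.4 [312.7, 196.1, 387.2, 220.6] 563
calliper 0.89 [315.9, 194.8, 385.6, 220.4] 490
calliper 0.23 [223.6, 207.8, 269.7, 230.1] 677
wrist cam [115.99071327 570.66734123 374.03024777] [[0.34, 0.94, -0.0], [0.89, -0.32, 0.32], [0.3, -0.11, -0.95]] [[322.27010343   0.         256.17512169]
 [  0.         322.27010343 192.00243717]
 [  0.           0.           1.        ]]
large_dish 0.91 [36.0, 313.1, 75.6, 328.4] 474
large_dish 0.72 [34.6, 226.6, 112.4, 291.9] 3753
large_dish 0.68 [146.5, 302.1, 184.6, 354.3] 1395
large_dish 0.6 [150.0, 204.0, 227.3, 278.4] 3928
```

```bash
python3 -c "
import cv2
a=cv2.imread('pics/top0.png');cv2.imwrite('pics/top0z.png',cv2.resize(a[110:300,100:400],None,fx=2.6,fy=2.6,interpolation=cv2.INTER_CUBIC))
a=cv2.imread('pics/side0.png');cv2.imwrite('pics/side0z.png',cv2.resize(a[130:370,110:400],None,fx=2.5,fy=2.5,interpolation=cv2.INTER_CUBIC))"
```

```text
(no output)
```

View pics/top0z.png

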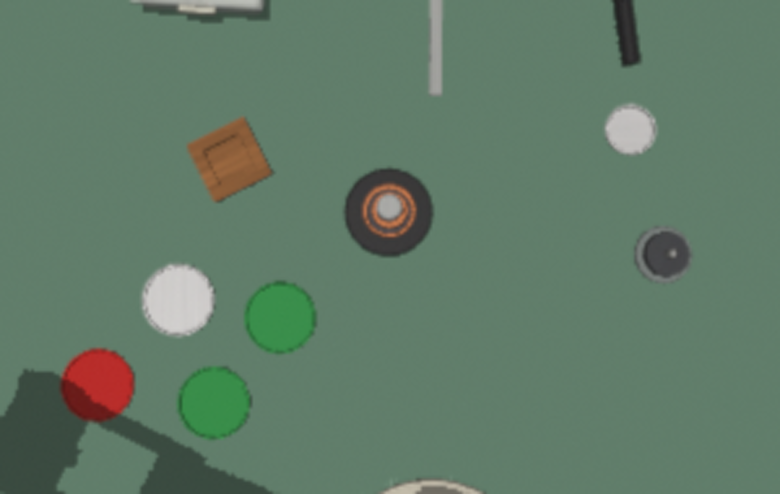

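View pics/side0z.png

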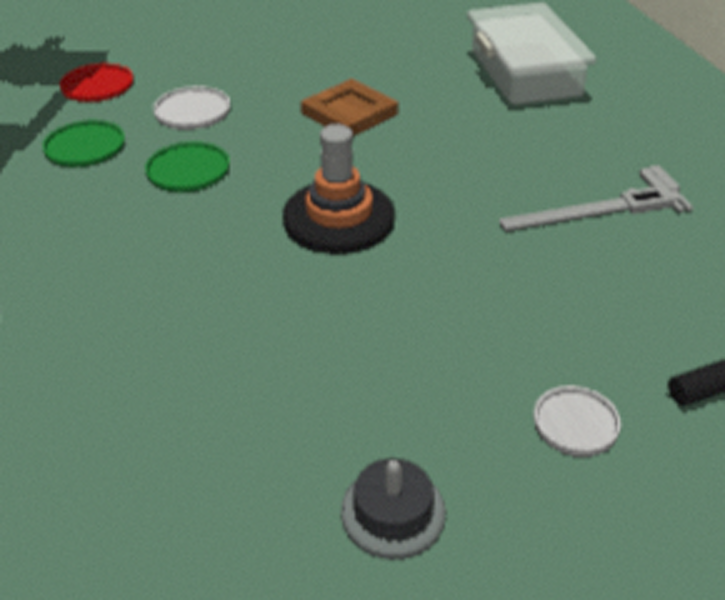

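View pics/wrist0.png

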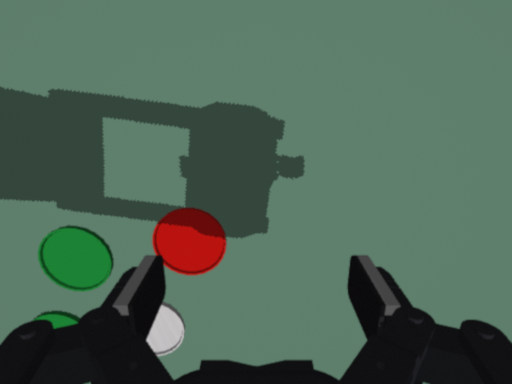

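```bash
cat > tri.py <<'E'
from h import *
t=r.capture('top'); s=r.capture('side')
def tri(a,b):
    A=[];
    for p,(u,v) in ((t,a),(s,b)):
        P=np.array(p['intrinsics'])@np.c_[np.array(p['R']),np.array(p['t'])]
        A+=[u*P[2]-P[0],v*P[2]-P[1]]
    X=np.linalg.svd(np.array(A))[2][-1]; X=X[:3]/X[3]
    return X,np.r_[proj(t,X)[0]-a,proj(s,X)[0]-b]
def T(x,y): return (x/2.6+100-.5,y/2.6+110-.5)
def S(x,y): return (x/2.5+110-.5,y/2.5+130-.5)
for n,a,b in [('large_dish rim',T(178.5,300),S(192,107)),('small_dish',T(630.5,129),S(577,419)),('spindle tip',T(673,254),S(394,463)),('weight top',T(389,207),S(336,133)),('block top',T(230,160),S(350,104)),('fixture base',T(389,212),S(339,214))]:
    X,e=tri(a,b); print(n,X.round(1),e.round(1), onz(t,*a,X[2])[:2].round(1),onz(s,*b,X[2])[:2].round(1))
E
python3 tri.py
```

```text
large_dish rim [374.9 318.6   5.1] [ 0.  -0.1 -0.2  0. ] [374.4 318.6] [375.4 318.5]
small_dish [ 584.6 -282.3    6.2] [ 0.  -0.1 -0.2  0. ] [ 584.3 -282.2] [ 584.9 -282.3]
spindle tip [ 416.9 -317.9   54.1] [ 0.1 -0.4 -0.8  0.1] [ 415.6 -317.6] [ 418.4 -318.1]
weight top [481.7  43.2 104.8] [ 0.  -0.2 -0.3  0. ] [481.   43.4] [482.5  43.1]
block top [556.2 247.4  15. ] [ 0.1 -0.3 -0.5  0.1] [555.  247.7] [557.6 247.3]
fixture base [482.4  41.3   8.2] [ 0.  -0.1 -0.2  0. ] [482.   41.4] [483.   41.3]
```

>>> play_rows(commands=[{"translation": [0,0,-41],"hand": 68},{"translation": [0,0,-41],"hand": 68},{"translation": [0,0,-41],"hand": 68},{"translation": [0,0,-41],"hand": 68},{"translation": [0,0,-41],"hand": 68},{"translation": [0,0,-10],"hand": 68},{"hand": 68},{"hand": 68}])

```text
validation failed for argument at $.co...
```

```bash
python3 -c "
from h import *
s=r.read_state();print(r.hold_point_z,s['eef_pos'],s['gripper_width'],s['contact_force'])"
```

```text
18.700000000000003 [194.33932638 541.12315773 231.26304888] 85.4504434933942 [-0.13378822  0.06312943 -0.34155156]
```

>>> play_rows(commands=[{"rotation": [0,0,0],"translation": [0,0,-41],"hand": 68},{"rotation": [0,0,0],"translation": [0,0,-41],"hand": 68},{"rotation": [0,0,0],"translation": [0,0,-41],"hand": 68},{"rotation": [0,0,0],"translation": [0,0,-41],"hand": 68},{"rotation": [0,0,0],"translation": [0,0,-41],"hand": 68},{"rotation": [0,0,0],"translation": [0,0,-10],"hand": 68},{"rotation": [0,0,0],"translation": [0,0,0],"hand": 68}], newtons=40)

```text
clock: 2.33
eef_pos: [193.7, 539.7, 13.9]
tool_rot: [-0.001, 0.172, 0.985, -0.002]
contact_force: [-0.0, -0.4, -0.4]
gripper_width: 68.2
```

```bash
python3 -c "
from h import *
s=r.read_state();print(r.hold_point_z,s['eef_pos'],s['gripper_width'],s['contact_force'])
p=r.capture('wrist');save(p,'w1')"
```

```text
18.700000000000003 [193.66837705 539.7121648   13.91727216] 68.17056218171031 [-0.00725225 -0.38691237 -0.35069715]
```

>>> play_rows(commands=[{"rotation": [0,0,0],"translation": [0,0,-6],"hand": 68},{"rotation": [0,0,0],"translation": [0,0,-2],"hand": 68},{"rotation": [0,0,0],"translation": [0,0,-2],"hand": 68},{"rotation": [0,0,0],"translation": [0,0,0],"hand": 68}])

```text
clock: 2.72
eef_pos: [194.6, 541.5, 7.1]
tool_rot: [0.0, 0.172, 0.985, 0.001]
contact_force: [-0.5, -1.6, 0.1]
gripper_width: 67.8
```

View pics/w1.png

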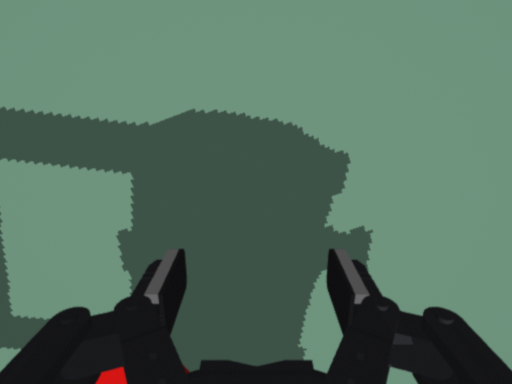

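>>> play_rows(commands=[{"rotation": [0,0,0],"translation": [0,0,-2],"hand": 68},{"rotation": [0,0,0],"translation": [0,0,-2],"hand": 68},{"rotation": [0,0,0],"translation": [0,0,0],"hand": 68}])

```text
clock: 2.97
eef_pos: [194.3, 541.0, 2.1]
tool_rot: [-0.0, 0.172, 0.985, -0.0]
contact_force: [-0.2, -0.7, -0.8]
gripper_width: 67.9
```

>>> play_rows(commands=[{"rotation": [0,0,0],"translation": [0,0,-2],"hand": 68},{"rotation": [0,0,0],"translation": [0,0,-2],"hand": 68},{"rotation": [0,0,0],"translation": [0,0,0],"hand": 68}])

```text
clock: 3.22
eef_pos: [194.3, 540.9, -2.2]
tool_rot: [-0.0, 0.172, 0.985, -0.0]
contact_force: [-0.8, -0.4, -0.1]
gripper_width: 68.2
```

>>> play_rows(commands=[{"rotation": [0,0,0],"translation": [0,0,-2],"hand": 68},{"rotation": [0,0,0],"translation": [0,0,-1.5],"hand": 68},{"rotation": [0,0,0],"translation": [0,0,0],"hand": 68}])

```text
clock: 3.47
eef_pos: [194.3, 541.0, -5.6]
tool_rot: [-0.0, 0.172, 0.985, -0.0]
contact_force: [0.0, 0.1, 0.1]
gripper_width: 68.0
```

>>> play_rows(commands=[{"rotation": [0,0,0],"translation": [0,0,-1],"hand": 68},{"rotation": [0,0,0],"translation": [0,0,-1],"hand": 68},{"rotation": [0,0,0],"translation": [0,0,0],"hand": 68}])

```text
clock: 3.72
eef_pos: [194.4, 541.2, -7.1]
tool_rot: [0.0, 0.172, 0.985, 0.0]
contact_force: [-0.2, 0.4, 1.1]
gripper_width: 67.7
```

>>> play_rows(commands=[{"rotation": [0,0,0],"translation": [0,0,-1],"hand": 68},{"rotation": [0,0,0],"translation": [0,0,-0.5],"hand": 68},{"rotation": [0,0,0],"translation": [0,0,0],"hand": 68}])

```text
clock: 3.97
eef_pos: [194.5, 541.3, -7.2]
tool_rot: [0.0, 0.171, 0.985, 0.0]
contact_force: [-5.3, -9.1, 25.4]
gripper_width: 68.4
```

>>> play_rows(commands=[{"rotation": [0,0,0],"translation": [0,0,39],"hand": 60},{"rotation": [0,0,0],"translation": [0,0,40],"hand": 60},{"rotation": [0,0,0],"translation": [0,0,40],"hand": 60},{"rotation": [0,0,0],"translation": [0,0,40],"hand": 60},{"rotation": [0,0,0],"translation": [0,0,40],"hand": 60},{"rotation": [0,0,0],"translation": [0,0,40],"hand": 60},{"rotation": [0,0,0],"translation": [20,-34.6,0],"hand": 60},{"rotation": [0,0,0],"translation": [20,-34.6,0],"hand": 60},{"rotation": [0,0,0],"translation": [20,-34.6,0],"hand": 60},{"rotation": [0,0,0],"translation": [20,-34.6,0],"hand": 60},{"rotation": [0,0,0],"translation": [20,-34.6,0],"hand": 60},{"rotation": [0,0,0],"translation": [20,-34.6,0],"hand": 60}])

```text
clock: 4.97
eef_pos: [314.7, 331.8, 230.3]
tool_rot: [0.0, 0.171, 0.985, 0.0]
contact_force: [0.8, 0.0, -0.5]
gripper_width: 59.8
```

>>> play_rows(commands=[{"rotation": [0,0,0],"translation": [20,-34.6,0],"hand": 60},{"rotation": [0,0,0],"translation": [20,-34.6,0],"hand": 60},{"rotation": [0,0,0],"translation": [20,-34.6,0],"hand": 60},{"rotation": [0,0,0],"translation": [20,-34.6,0],"hand": 60},{"rotation": [0,0,0],"translation": [20,-34.6,0],"hand": 60},{"rotation": [0,0,0],"translation": [20,-34.6,0],"hand": 60},{"rotation": [0,0,0],"translation": [0,0,0],"hand": 60}])

```text
clock: 5.55
eef_pos: [436.8, 120.7, 230.0]
tool_rot: [0.0, 0.174, 0.985, -0.001]
contact_force: [-0.9, 0.9, -0.7]
gripper_width: 59.8
```

```bash
python3 -c "
from h import *
p=r.capture('wrist');save(p,'w2')
s=r.read_state();print(s['eef_pos'],s['joint_positions'])
for k in ['weight','small_ring','fixture','block','large_dish']:
        for d in r.cut_out(p,k): print(k,round(d['conf'],2),d['extent'],int(d['mask'].sum()))
import pickle;pickle.dump(p,open('w2.pkl','wb'))
print(s['clock'])"
```

```text
[435.61456179 123.05367189 230.01761514] [ 1.05197806e-01 -1.07722182e-01  1.70341574e+00 -5.20507823e-04
  1.54615484e+00 -1.11575499e+00]
weight 0.7 [180.3, 220.4, 218.5, 270.4] 1201
small_ring 0.83 [180.4, 206.5, 226.3, 246.0] 627
fixture 0.55 [160.9, 168.5, 259.2, 257.1] 3783
block 0.73 [339.5, 166.6, 442.7, 262.4] 5106
large_dish 0.76 [242.7, 13.5, 329.3, 106.8] 6725
large_dish 0.69 [369.4, 0.0, 466.2, 85.6] 6768
large_dish 0.42 [161.4, 167.9, 259.4, 255.8] 3692
5.6
```

View pics/w2.png

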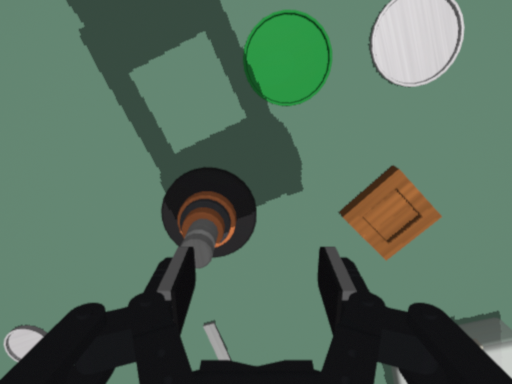

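```bash
cat >> h.py <<'E'
from scipy.optimize import least_squares
def circ(p,pts,z,R=None):
    W=np.array([onz(p,u,v,z)[:2] for u,v in pts]); c=W.mean(0)
    f=(lambda q: np.hypot(*(W-q[:2]).T)-(R if R else q[2]))
    s=least_squares(f,np.r_[c,R or 20],loss='soft_l1',f_scale=.7)
    return s.x.round(1), np.abs(s.fun).mean().round(2) if R is None else np.median(np.abs(f(s.x))).round(2)
def contour(m,hull=True):
    c=max(cv2.findContours(m.astype(np.uint8),cv2.RETR_EXTERNAL,cv2.CHAIN_APPROX_NONE)[0],key=cv2.contourArea)
    if hull: c=cv2.convexHull(c)
    return c[:,0,:].astype(float)
E
cat > b.py <<'E'
from h import *
import pickle
p=pickle.load(open('w2.pkl','rb'));p=r.capture('wrist')
for d in r.cut_out(p,'block')[:1]:
    m=d['mask'];c=cv2.convexHull(contour(m).astype(np.int32));
    q=cv2.minAreaRect(np.array([onz(p,*x,18)[:2] for x in contour(m)],np.float32));print('block mask',q)
hsv=cv2.cvtColor(p['color'],cv2.COLOR_RGB2HSV);
rgb=p['color'].astype(int)
m=(rgb[...,0]>rgb[...,2]+50)&(np.arange(512)>320)[None]
q=cv2.minAreaRect(np.array([onz(p,*x,18)[:2] for x in contour(m)],np.float32));print('block col',q)
for d in r.cut_out(p,'fixture')[:1]:
    c=contour(d['mask']); print('fix',circ(p,c,15,58),circ(p,c,15))
    c=c[c[:,1]<225];print('fix',circ(p,c,15,58),circ(p,c,15))
m=(rgb[...,0]>rgb[...,2]+50)&(np.arange(512)<320)[None]
print('large ring',circ(p,contour(m)[contour(m)[:,1]<215],31,34),contour(m).min(0),contour(m).max(0))
for d in r.cut_out(p,'large_dish'): print('dish',d['extent'],circ(p,[x for x in contour(d['mask']) if 2<x[1]<380],9,47),circ(p,[x for x in contour(d['mask']) if 2<x[1]<380],9))
print(r.read_state()['eef_pos'],r.read_state()['clock'])
E
python3 b.py
```

```text
block mask ((553.9876708984375, 248.4628448486328), (93.05530548095703, 83.86296081542969), 25.249267578125)
block col ((556.3862915039062, 249.5615234375), (84.90646362304688, 83.793212890625), 25.343761444091797)
fix (array([481. ,  45.3,  58. ]), np.float64(0.42)) (array([481. ,  45.3,  58. ]), np.float64(0.53))
fix (array([481.1,  45.8,  58. ]), np.float64(0.47)) (array([480.8,  45.9,  57.8]), np.float64(0.42))
large ring (array([481.1,  45.3,  34. ]), np.float64(0.4)) [173. 196.] [230. 250.]
dish [238.9, 16.5, 325.2, 110.8] (array([349.7, 187.9,  47. ]), np.float64(0.44)) (array([349.6, 187.9,  46.6]), np.float64(0.22))
dish [366.0, 0.0, 459.7, 93.0] (array([376.1, 318.9,  47. ]), np.float64(0.71)) (array([375.8, 318.8,  47.6]), np.float64(0.53))
[434.07719827 126.64205119 230.36077317] 6.05
```

>>> play_rows(commands=[{"rotation": [0,0,0],"translation": [16,-27,0],"hand": 60},{"rotation": [0,0,0],"translation": [16,-27,0],"hand": 60},{"rotation": [0,0,0],"translation": [10,-18,0],"hand": 60},{"rotation": [0,0,0],"translation": [4,-8,0],"hand": 60},{"rotation": [0,0,0],"translation": [0,0,0],"hand": 60},{"rotation": [0,0,0],"translation": [0,0,0],"hand": 60},{"rotation": [0,0,0],"translation": [0,0,0],"hand": 60},{"rotation": [0,0,0],"translation": [0,0,0],"hand": 60}])

```text
clock: 6.72
eef_pos: [480.0, 46.9, 230.4]
tool_rot: [0.0, 0.171, 0.985, 0.0]
contact_force: [-0.7, 0.4, 0.1]
gripper_width: 59.6
```

```bash
cat > c.py <<'E'
from h import *
import sys
print(r.read_state()['eef_pos'],r.read_state()['clock'])
p=r.capture('wrist');save(p,sys.argv[1])
rgb=p['color'].astype(int)
s=p['color'][...].max(2).astype(int)-p['color'].min(2)
for d in r.cut_out(p,'weight')[:2]: print('w',d['conf'],d['extent'],circ(p,contour(d['mask']),107))
for d in r.cut_out(p,'fixture')[:1]:
    c=contour(d['mask']); print('fix',d['extent'],circ(p,c,15,58),circ(p,c,15))
m=(rgb[...,0]>rgb[...,2]+50); c=contour(m,True); print('copper',c.min(0),c.max(0),circ(p,c,31,34))
print(r.read_state()['eef_pos'],r.read_state()['clock'])
E
python3 c.py w3
```

```text
[479.96578384  46.8921388  230.40260662] 6.7167
w 0.77 [233.6, 160.3, 272.1, 207.6] (array([477.7,  46.6,  18.8]), np.float64(1.49))
w 0.21 [241.6, 280.4, 283.7, 363.1] (array([622.3, -16.5,  54.1]), np.float64(3.61))
fix [201.2, 113.5, 308.1, 211.4] (array([482.7,  43.5,  58. ]), np.float64(0.35)) (array([482.7,  43.5,  58. ]), np.float64(0.39))
copper [395. 111.] [498. 211.] (array([543.9, 239.3,  34. ]), np.float64(15.71))
[480.13954318  46.57659411 230.39170446] 6.8667
```

View pics/w3.png

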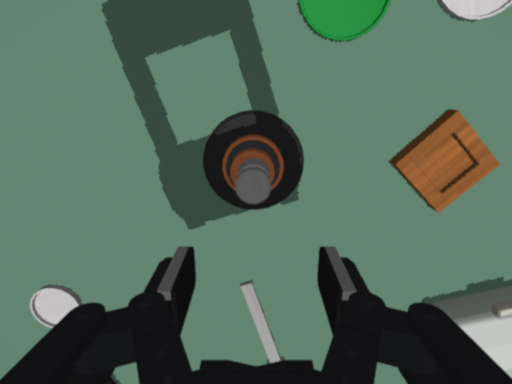

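```bash
cat > d.py <<'E'
from h import *
im=cv2.imread('pics/w3.png'); cv2.imwrite('pics/w3z.png',cv2.resize(im[100:220,190:320],None,fx=5,fy=5,interpolation=cv2.INTER_NEAREST))
E
python3 d.py
```

```text
(no output)
```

View pics/w3z.png

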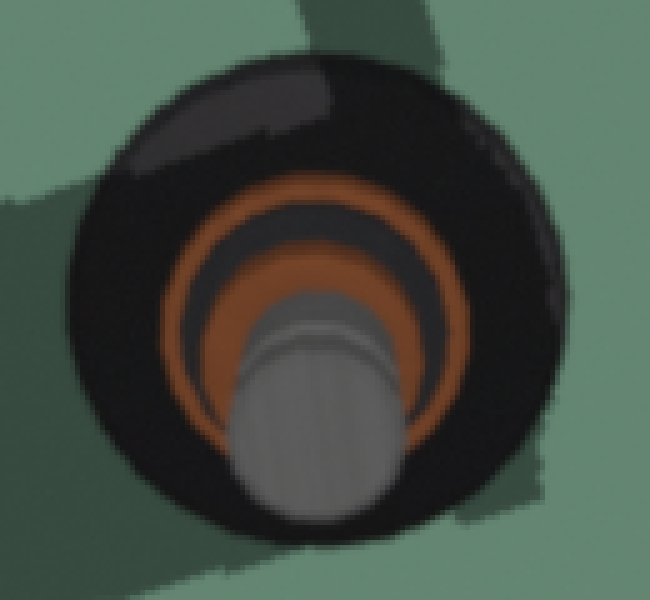

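```bash
cat > d.py <<'E'
from h import *
p=r.capture('wrist'); print(r.read_state()['eef_pos'],r.read_state()['clock'])
Z=lambda x,y:(x/5+190-.5,y/5+100-.5)
c=[(x,y) for x,y in [(229,431),(403,431),(316,522),(254,370),(380,370),(254,493),(378,493),(316,341)]]
pts=[Z(*x) for x in c]; print('weight',circ(p,pts,107,16),circ(p,pts,107))
pts=[Z(*x) for x in [(160,330),(470,330),(315,171),(205,218),(428,218)]]; print('LR',circ(p,pts,31,34),circ(p,pts,31))
pts=[Z(*x) for x in [(181,325),(447,325),(312,203),(222,240),(403,240)]]; print('PL',circ(p,pts,41,29),circ(p,pts,41))
pts=[Z(*x) for x in [(200,345),(424,345),(312,240),(235,270),(392,270)]]; print('SR',circ(p,pts,57,23),circ(p,pts,57))
pts=[Z(*x) for x in [(67,300),(566,290),(315,52),(135,475),(485,480),(315,545)]]; print('FX',circ(p,pts,15,58),circ(p,pts,15))
E
python3 d.py
```

```text
[480.18919923  46.42002767 230.39678615] 6.9167
weight (array([481.3,  44.1,  16. ]), np.float64(0.5)) (array([481.2,  44.1,  15.6]), np.float64(0.4))
LR (array([481.3,  43. ,  34. ]), np.float64(0.13)) (array([481.1,  43.1,  33.8]), np.float64(0.15))
PL (array([481.6,  42.6,  29. ]), np.float64(0.5)) (array([480.7,  42.9,  28.2]), np.float64(0.15))
SR (array([479.8,  43.3,  23. ]), np.float64(0.15)) (array([479.5,  43.4,  22.7]), np.float64(0.14))
FX (array([480.8,  42.4,  58. ]), np.float64(0.46)) (array([481.4,  42.6,  57.2]), np.float64(0.36))
```

>>> play_rows(commands=[{"rotation": [0,0,0],"translation": [1,-2.5,-38],"hand": 60},{"rotation": [0,0,0],"translation": [0,0,-38],"hand": 60},{"rotation": [0,0,0],"translation": [0,0,-38],"hand": 60},{"rotation": [0,0,0],"translation": [0,0,-30],"hand": 60},{"rotation": [0,0,0],"translation": [0,0,-12],"hand": 60},{"rotation": [0,0,0],"translation": [0,0,-4.5],"hand": 60},{"rotation": [0,0,0],"translation": [0,0,0],"hand": 60},{"rotation": [0,0,0],"translation": [0,0,0],"hand": 40},{"rotation": [0,0,0],"translation": [0,0,0],"hand": 40},{"rotation": [0,0,0],"translation": [0,0,0],"hand": 40}], newtons=50)

```text
clock: 7.75
eef_pos: [482.0, 43.4, 71.0]
tool_rot: [0.001, 0.172, 0.985, 0.0]
contact_force: [-0.3, 0.1, 0.1]
gripper_width: 40.1
```

```bash
python3 -c "
from h import *
p=r.capture('side');cv2.imwrite('pics/s1.png',cv2.cvtColor(cv2.resize(p['color'][130:250,180:310],None,fx=5,fy=5),cv2.COLOR_RGB2BGR));print(r.read_state()['eef_pos'])
p=r.capture('wrist');save(p,'w4')"
```

```text
[481.89080148  43.40161703  70.79397752]
```

View pics/s1.png

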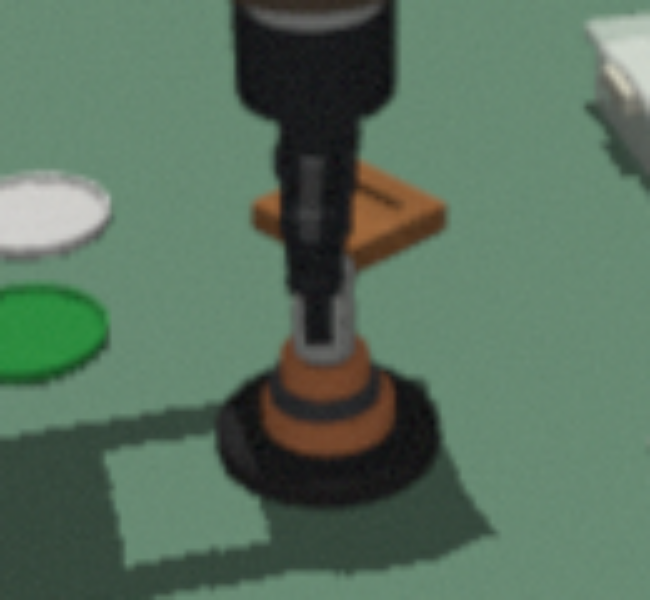

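View pics/w4.png

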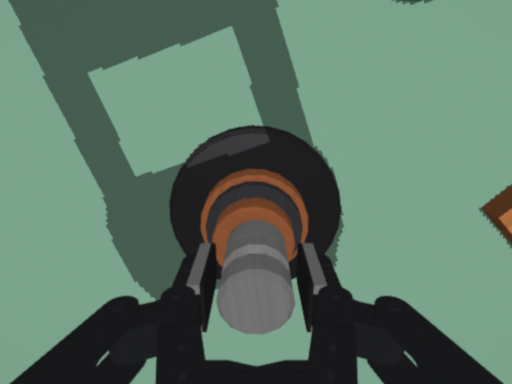

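Well centred. Close on the weight.

>>> play_rows(commands=[{"rotation": [0,0,0],"translation": [0,0,0],"hand": 24},{"rotation": [0,0,0],"translation": [0,0,0],"hand": 24},{"rotation": [0,0,0],"translation": [0,0,0],"hand": 24},{"rotation": [0,0,0],"translation": [0,0,0],"hand": 24},{"rotation": [0,0,0],"translation": [0,0,0],"hand": 24}])

```text
clock: 8.27
eef_pos: [481.7, 43.3, 70.5]
tool_rot: [0.0, 0.172, 0.985, -0.0]
contact_force: [-2.9, -1.0, 7.3]
gripper_width: 30.9
```

>>> play_rows(commands=[{"rotation": [0,0,0],"translation": [0,0,5],"hand": 24},{"rotation": [0,0,0],"translation": [0,0,15],"hand": 24},{"rotation": [0,0,0],"translation": [0,0,25],"hand": 24},{"rotation": [0,0,0],"translation": [0,0,15],"hand": 24},{"rotation": [0,0,0],"translation": [0,0,0],"hand": 24},{"rotation": [0,0,0],"translation": [0,0,0],"hand": 24}])

```text
clock: 8.77
eef_pos: [481.5, 43.4, 130.0]
tool_rot: [0.001, 0.172, 0.985, 0.0]
contact_force: [-0.4, -0.2, -3.9]
gripper_width: 30.5
```

```bash
cat > e.py <<'E'
from h import *
import sys
x0,y0,x1,y1=map(int,sys.argv[2:6]);p=r.capture(sys.argv[1]);f=min(780/(x1-x0),580/(y1-y0))
cv2.imwrite('pics/'+sys.argv[6]+'.png',cv2.cvtColor(cv2.resize(p['color'][y0:y1,x0:x1],None,fx=f,fy=f,interpolation=cv2.INTER_CUBIC),cv2.COLOR_RGB2BGR));s=r.read_state();print(s['eef_pos'],s['gripper_width'],s['contact_force'],s['clock'],'zoom',f)
E
python3 e.py side 180 120 310 220 s2; python3 e.py wrist 0 0 512 384 w5
```

```text
[481.03157391  43.45263488 129.11489089] 30.564804173206763 [-0.71528783 -0.15849997 -3.76854787] 8.8167 zoom 5.8
[480.8124384   43.43009239 128.68742313] 30.221981990567794 [ 0.99261504 -0.41780867 -2.39740075] 8.8667 zoom 1.5104166666666667
```

View pics/s2.png

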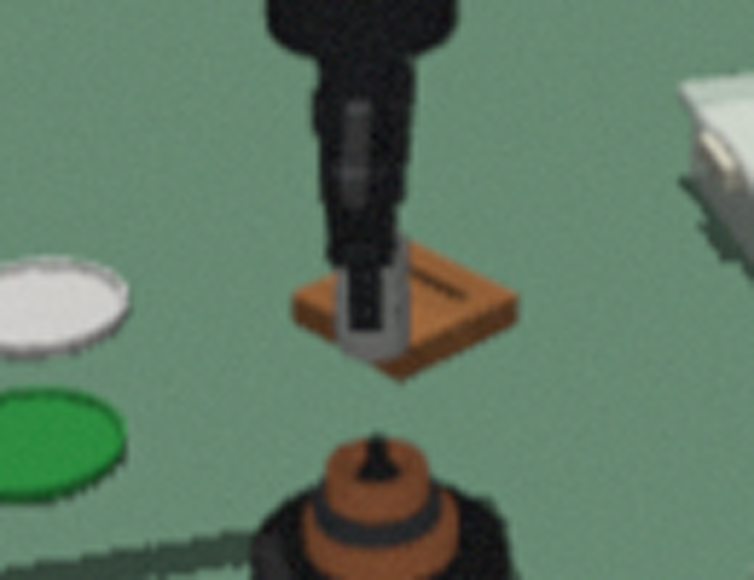

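View pics/w5.png

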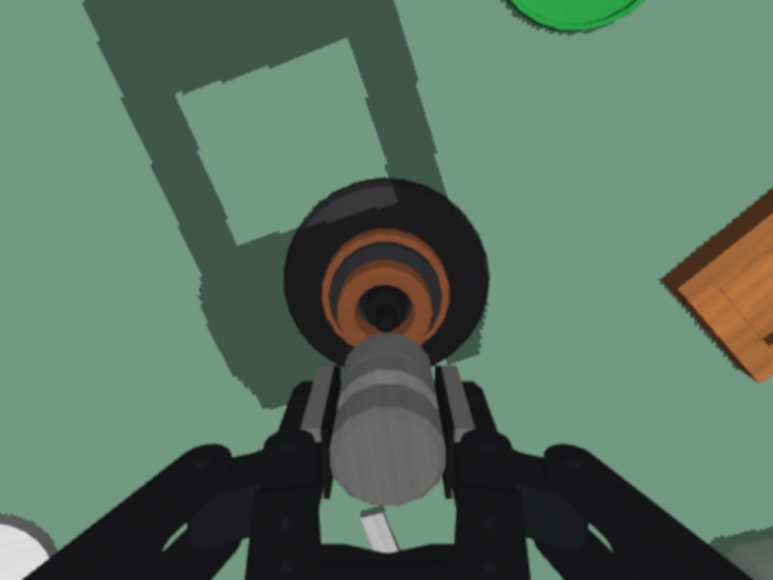

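>>> play_rows(commands=[{"rotation": [0,0,0],"translation": [6,17,0],"hand": 24},{"rotation": [0,0,0],"translation": [12,33,0],"hand": 24},{"rotation": [0,0,0],"translation": [13,35,0],"hand": 24},{"rotation": [0,0,0],"translation": [13,35,0],"hand": 24},{"rotation": [0,0,0],"translation": [13,35,-20],"hand": 24},{"rotation": [0,0,0],"translation": [12,33,-20],"hand": 24},{"rotation": [0,0,0],"translation": [6,17,-10],"hand": 24},{"rotation": [0,0,0],"translation": [0,0,-10],"hand": 24},{"rotation": [0,0,0],"translation": [0,0,0],"hand": 24},{"rotation": [0,0,0],"translation": [0,0,0],"hand": 24},{"rotation": [0,0,0],"translation": [0,0,0],"hand": 24}])

```text
clock: 9.78
eef_pos: [556.1, 247.0, 70.4]
tool_rot: [0.0, 0.172, 0.985, -0.0]
contact_force: [0.7, -0.3, -2.5]
gripper_width: 31.0
```

```bash
cat > f.py <<'E'
from h import *
p=r.capture('wrist');save(p,'w6');s=r.read_state();print(s['eef_pos'],s['clock'])
rgb=p['color'].astype(int);m=(rgb[...,0]>rgb[...,2]+50)
q=cv2.minAreaRect(np.array([onz(p,*x,18)[:2] for x in contour(m)],np.float32));print('block col',q,contour(m).max(0),contour(m).min(0))
E
python3 f.py; python3 e.py side 200 120 330 220 s3
```

```text
[556.35167744 247.03861461  70.82336277] 9.8333
block col ((556.3656005859375, 250.10032653808594), (83.48600006103516, 83.9501724243164), 24.924169540405273) [348. 250.] [171. 125.]
[556.43561238 247.12689429  70.96902211] 30.642889178345527 [-0.28895125 -0.4804665  -1.40806541] 9.8833 zoom 5.8
```

View pics/w6.png

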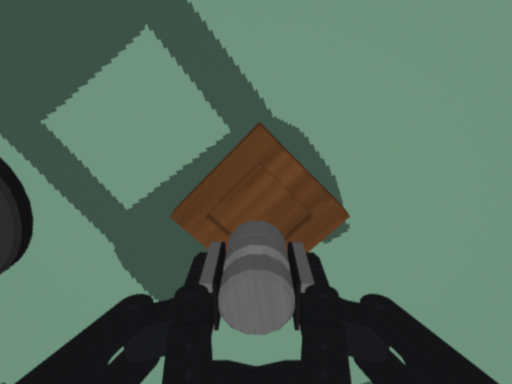

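View pics/s3.png

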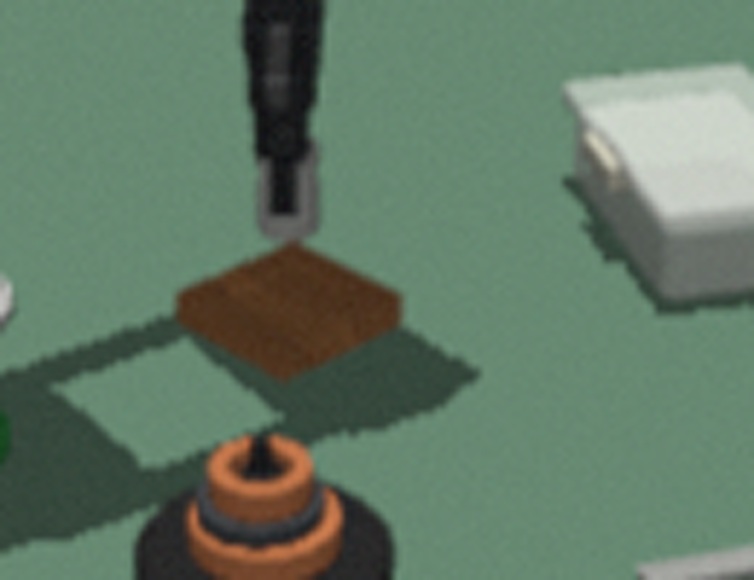

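>>> play_rows(commands=[{"rotation": [0,0,0],"translation": [0,2.3,-20],"hand": 24},{"rotation": [0,0,0],"translation": [0,0,-14],"hand": 24},{"rotation": [0,0,0],"translation": [0,0,-7],"hand": 24},{"rotation": [0,0,0],"translation": [0,0,-2.5],"hand": 24},{"rotation": [0,0,0],"translation": [0,0,-1],"hand": 24},{"rotation": [0,0,0],"translation": [0,0,0],"hand": 24},{"rotation": [0,0,0],"translation": [0,0,0],"hand": 24}])

```text
clock: 10.47
eef_pos: [556.6, 250.2, 26.6]
tool_rot: [0.001, 0.172, 0.985, 0.0]
contact_force: [-0.5, -0.6, -2.4]
gripper_width: 30.4
```

>>> play_rows(commands=[{"rotation": [0,0,0],"translation": [0,0,-1],"hand": 24},{"rotation": [0,0,0],"translation": [0,0,-1],"hand": 24},{"rotation": [0,0,0],"translation": [0,0,-0.6],"hand": 24},{"rotation": [0,0,0],"translation": [0,0,0],"hand": 24}])

```text
clock: 10.8
eef_pos: [556.4, 250.2, 23.6]
tool_rot: [0.0, 0.171, 0.985, 0.0]
contact_force: [-2.1, -0.6, 4.5]
gripper_width: 30.8
```

```bash
python3 e.py wrist 0 0 512 384 w7; python3 e.py side 200 120 330 220 s4
```

```text
[556.33723981 250.24646991  23.61016812] 30.50928295895365 [-1.87335895 -0.1590832   5.56162019] 10.85 zoom 1.5104166666666667
[556.39671773 250.25170024  23.64575984] 30.740307675294883 [-2.45726481 -0.68125698  5.82683994] 10.9 zoom 5.8
```

View pics/w7.png

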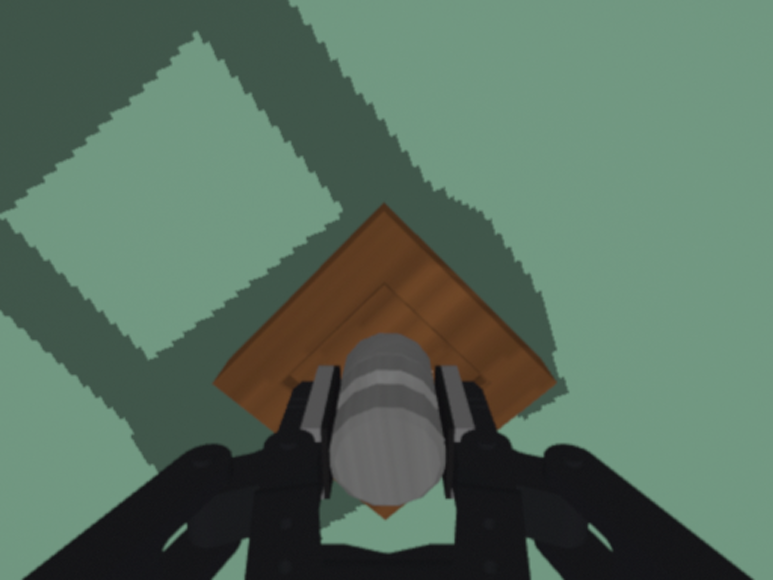

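View pics/s4.png

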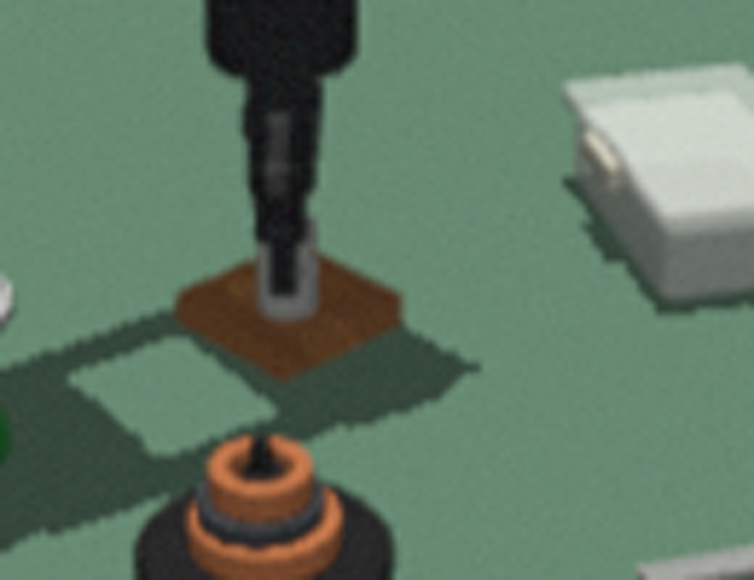

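>>> play_rows(commands=[{"rotation": [0,0,0],"translation": [0,0,0],"hand": 38},{"rotation": [0,0,0],"translation": [0,0,0],"hand": 55},{"rotation": [0,0,0],"translation": [0,0,0],"hand": 60},{"rotation": [0,0,0],"translation": [0,0,5],"hand": 60},{"rotation": [0,0,0],"translation": [0,0,30],"hand": 60},{"rotation": [0,0,0],"translation": [0,0,40],"hand": 60},{"rotation": [0,0,0],"translation": [0,0,40],"hand": 60},{"rotation": [0,0,0],"translation": [-12,-34,10],"hand": 60},{"rotation": [0,0,0],"translation": [-13,-35,0],"hand": 60},{"rotation": [0,0,0],"translation": [-13,-35,0],"hand": 60},{"rotation": [0,0,0],"translation": [-13,-35,0],"hand": 65},{"rotation": [0,0,0],"translation": [-13,-35,0],"hand": 65}])

```text
clock: 11.9
eef_pos: [491.2, 74.9, 148.4]
tool_rot: [0.0, 0.171, 0.985, -0.0]
contact_force: [1.6, -0.7, 0.5]
gripper_width: 64.8
```

>>> play_rows(commands=[{"rotation": [0,0,0],"translation": [-9,-24,0],"hand": 65},{"rotation": [0,0,0],"translation": [-2,-8,0],"hand": 65},{"rotation": [0,0,0],"translation": [0,0,0],"hand": 65},{"rotation": [0,0,0],"translation": [0,0,0],"hand": 65},{"rotation": [0,0,0],"translation": [0,0,0],"hand": 65}])

```text
clock: 12.32
eef_pos: [481.5, 45.0, 148.2]
tool_rot: [0.0, 0.171, 0.985, 0.0]
contact_force: [0.7, 0.0, -0.1]
gripper_width: 64.9
```

```bash
python3 e.py side 180 120 330 220 s5; python3 e.py wrist 180 90 330 210 w8;  python3 e.py wrist 0 0 512 384 w9
```

```text
[481.48050464  45.07744287 148.0248036 ] 65.06801480594385 [ 0.49385889 -0.09478744 -0.19589686] 12.3667 zoom 5.2
[481.43155365  45.12313863 147.92188785] 65.43554130441414 [-0.1789259   0.60876192 -0.69185882] 12.4167 zoom 4.833333333333333
[481.35055214  45.04794586 147.83497219] 64.77459126069877 [ 0.65185103  0.11522297 -0.56330621] 12.4667 zoom 1.5104166666666667
```

View pics/s5.png

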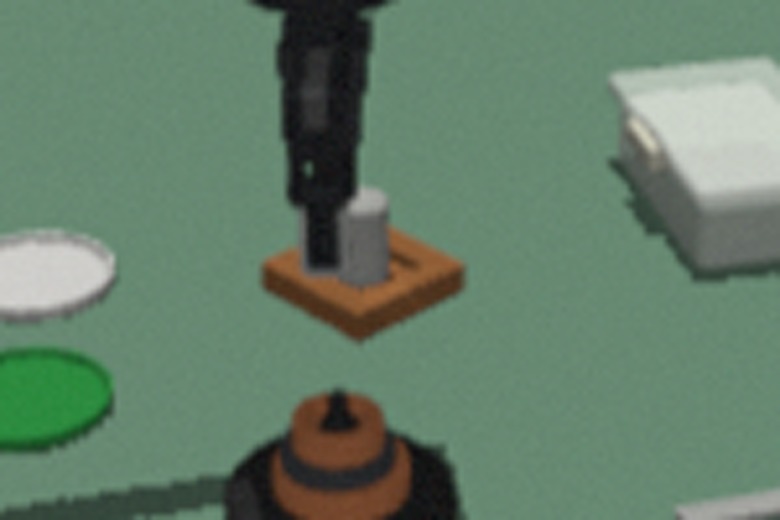

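View pics/w8.png

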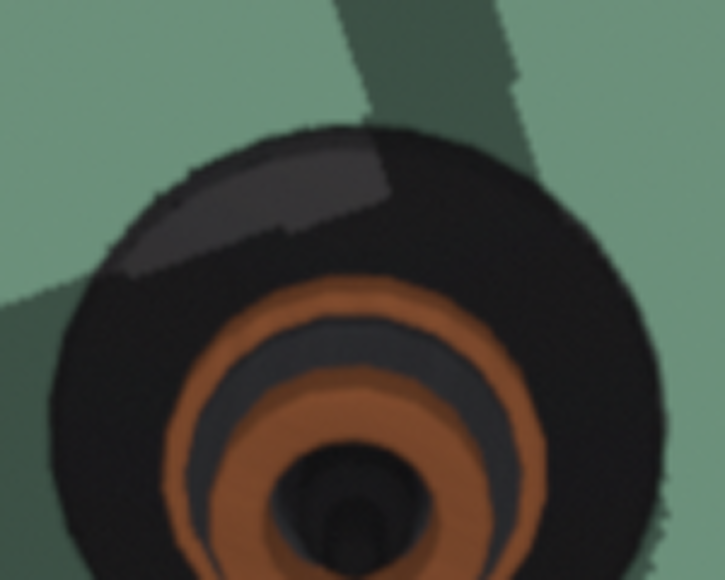

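View pics/w9.png

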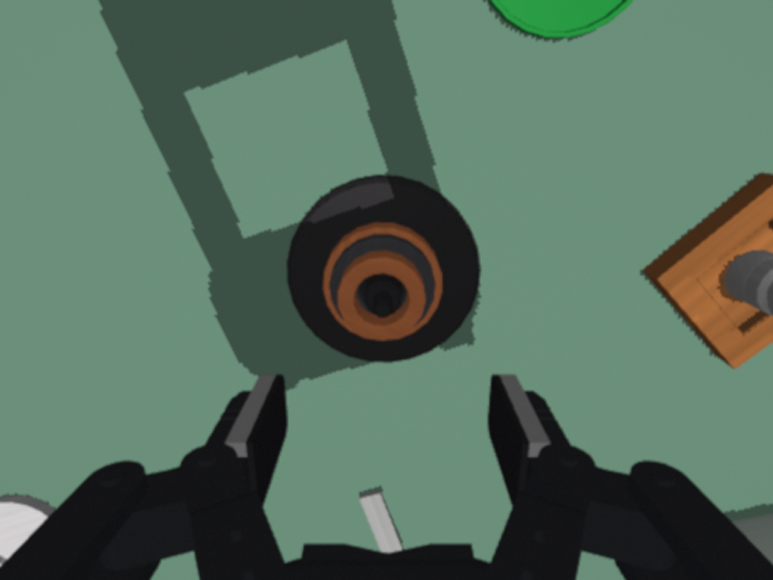

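```bash
cat > g.py <<'E'
from h import *
p=r.capture('wrist'); print(r.read_state()['eef_pos'],r.read_state()['clock'])
Z=lambda x,y:((x+.5)/4.8333+180-.5,(y+.5)/4.8333+90-.5)
V=lambda x,y:((x+.5)/1.5104-.5,(y+.5)/1.5104-.5)
pts=[Z(209,500),Z(493,500),Z(352,387),Z(250,418),Z(452,418),V(381,341)];print([np.round(x) for x in pts]);print('SR',circ(p,pts,57,23),circ(p,pts,57))
pts=[Z(163,470),Z(547,470),Z(355,275)]; print('LR',circ(p,pts,31,34),circ(p,pts,31))
E
python3 g.py
```

```text
[481.29469789  44.93580892 147.84835352] 12.5167
[array([223., 193.]), array([282., 193.]), array([252., 170.]), array([231., 176.]), array([273., 176.]), array([252., 226.])]
SR (array([481.7,  42.8,  23. ]), np.float64(0.36)) (array([481.7,  42.8,  23.2]), np.float64(0.35))
LR (array([480.7,  43.5,  34. ]), np.float64(0.36)) (array([480.4,  43.6,  33.6]), np.float64(0.0))
```

>>> play_rows(commands=[{"rotation": [0,0,0],"translation": [0.4,-2.1,-35],"hand": 65},{"rotation": [0,0,0],"translation": [0,0,-35],"hand": 65},{"rotation": [0,0,0],"translation": [0,0,-20],"hand": 65},{"rotation": [0,0,0],"translation": [0,0,-9],"hand": 60},{"rotation": [0,0,0],"translation": [0,0,-3],"hand": 54},{"rotation": [0,0,0],"translation": [0,0,0],"hand": 54},{"rotation": [0,0,0],"translation": [0,0,0],"hand": 54},{"rotation": [0,0,0],"translation": [0,0,0],"hand": 54}], newtons=30)

```text
clock: 13.18
eef_pos: [482.4, 42.1, 47.4]
tool_rot: [0.001, 0.171, 0.985, 0.0]
contact_force: [-0.3, -1.4, 0.2]
gripper_width: 54.0
```

```bash
python3 e.py side 180 120 310 220 s6; python3 e.py wrist 0 0 512 384 w10
```

```text
[482.29317041  42.07120391  47.25105484] 53.89855244839774 [-0.15322148  0.27924689  0.04927665] 13.2333 zoom 5.8
[482.13185086  42.04734956  47.05952167] 53.85249583148227 [-0.31567776  0.57708879  0.08400199] 13.2833 zoom 1.5104166666666667
```

View pics/s6.png

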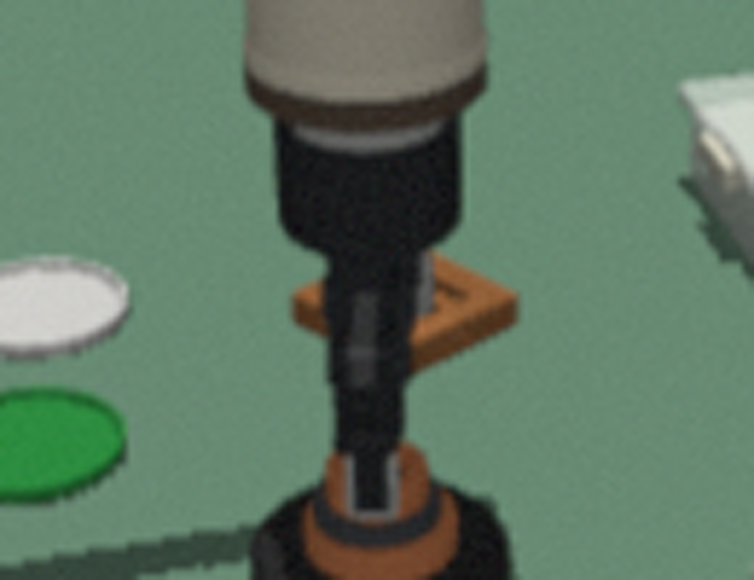

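View pics/w10.png

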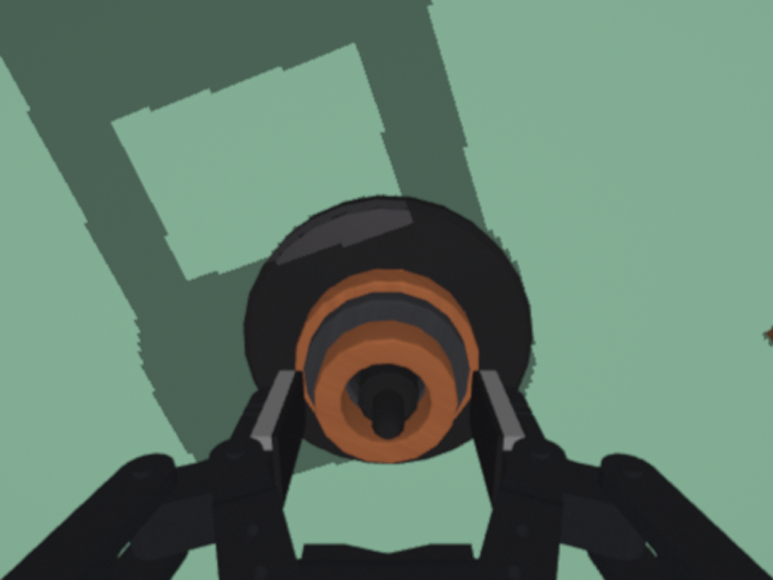

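>>> play_rows(commands=[{"rotation": [0,0,0],"translation": [0,0,0],"hand": 40},{"rotation": [0,0,0],"translation": [0,0,0],"hand": 40},{"rotation": [0,0,0],"translation": [0,0,0],"hand": 40},{"rotation": [0,0,0],"translation": [0,0,0],"hand": 40},{"rotation": [0,0,0],"translation": [0,0,0],"hand": 40}])

```text
clock: 13.7
eef_pos: [482.0, 42.0, 47.0]
tool_rot: [0.001, 0.172, 0.985, 0.0]
contact_force: [-3.9, -0.0, 11.6]
gripper_width: 44.1
```

>>> play_rows(commands=[{"rotation": [0,0,0],"translation": [0,0,5],"hand": 40},{"rotation": [0,0,0],"translation": [0,0,15],"hand": 40},{"rotation": [0,0,0],"translation": [0,0,25],"hand": 40},{"rotation": [0,0,0],"translation": [0,0,15],"hand": 40},{"rotation": [0,0,0],"translation": [0,0,0],"hand": 40}])

```text
clock: 14.12
eef_pos: [483.0, 42.0, 109.4]
tool_rot: [0.002, 0.172, 0.985, 0.0]
contact_force: [-0.2, 0.8, -1.2]
gripper_width: 44.0
```

```bash
python3 e.py side 180 120 310 220 s7; python3 e.py wrist 0 0 512 384 w11
```

```text
[482.31466132  42.01717332 107.48459045] 43.98360692497956 [ 0.05747765 -0.47249461 -1.83435022] 14.1667 zoom 5.8
[481.61026172  42.060671   106.13882452] 43.81625848404487 [-0.6477515   0.25196775 -2.22367395] 14.2167 zoom 1.5104166666666667
```

View pics/s7.png

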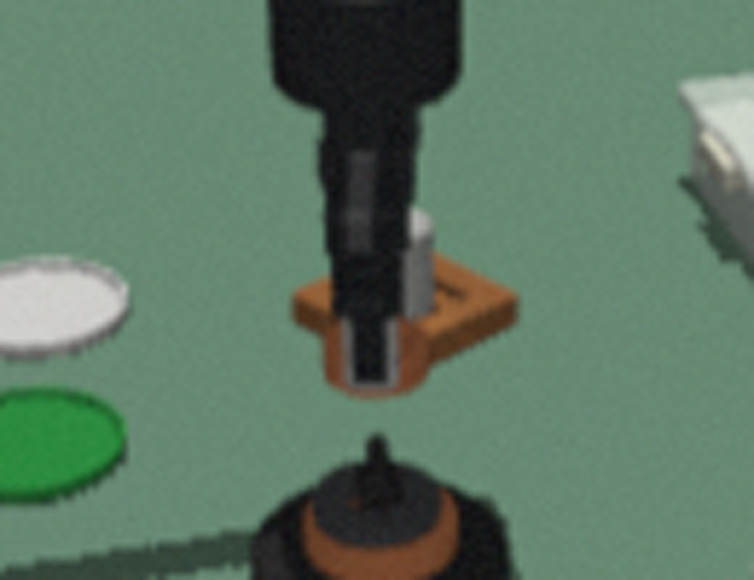

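View pics/w11.png

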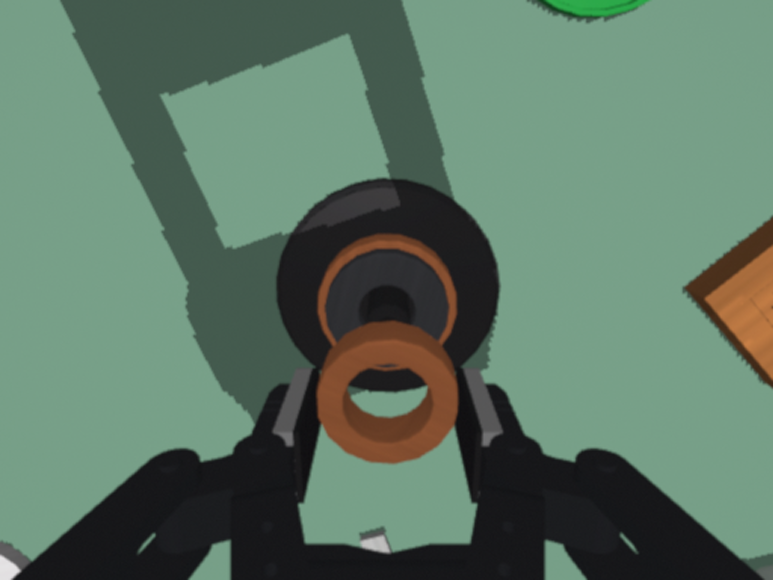

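>>> play_rows(commands=[{"rotation": [0,0,0],"translation": [5,-16,0],"hand": 40},{"rotation": [0,0,0],"translation": [10,-32,0],"hand": 40},{"rotation": [0,0,0],"translation": [11,-34,0],"hand": 40},{"rotation": [0,0,0],"translation": [11,-34,0],"hand": 40},{"rotation": [0,0,0],"translation": [11,-34,0],"hand": 40},{"rotation": [0,0,0],"translation": [11,-34,0],"hand": 40},{"rotation": [0,0,0],"translation": [11,-34,0],"hand": 40},{"rotation": [0,0,0],"translation": [11,-34,0],"hand": 40},{"rotation": [0,0,0],"translation": [11,-34,0],"hand": 40},{"rotation": [0,0,0],"translation": [8,-26,0],"hand": 40},{"rotation": [0,0,0],"translation": [3,-12,0],"hand": 40},{"rotation": [0,0,0],"translation": [0,0,0],"hand": 40}])

```text
clock: 15.22
eef_pos: [584.2, -284.1, 104.0]
tool_rot: [-0.001, 0.173, 0.985, 0.0]
contact_force: [0.7, -0.2, -1.3]
gripper_width: 44.0
```

>>> play_rows(commands=[{"rotation": [0,0,0],"translation": [0,0,-5],"hand": 40},{"rotation": [0,0,0],"translation": [0,0,0],"hand": 40},{"rotation": [0,0,0],"translation": [0,0,0],"hand": 40}])

```text
clock: 15.47
eef_pos: [584.2, -280.5, 100.3]
tool_rot: [-0.001, 0.171, 0.985, 0.0]
contact_force: [0.6, 0.2, -2.0]
gripper_width: 44.4
```

```bash
cat > k.py <<'E'
from h import *
p=r.capture('wrist');save(p,'w12');s=r.read_state();print(s['eef_pos'],s['clock'])
for d in r.cut_out(p,'small_dish')[:2]:
    c=contour(d['mask']);print(d['conf'],d['extent'],circ(p,c,9),circ(p,c,9,34))
E
python3 k.py
```

```text
[ 584.38693484 -280.73278691  100.8140746 ] 15.5167
0.83 [214.0, 154.3, 298.3, 225.2] (array([ 584.2, -280.6,   33.2]), np.float64(0.3)) (array([ 584.8, -280.8,   34. ]), np.float64(0.71))
```

View pics/w12.png

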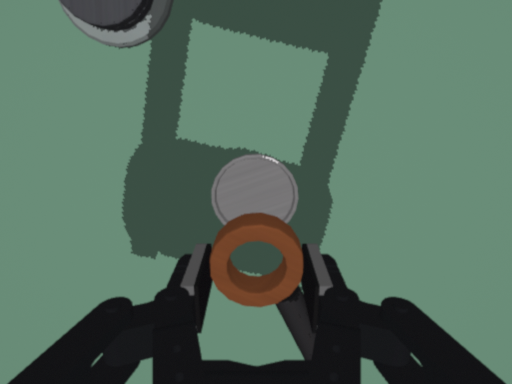

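>>> play_rows(commands=[{"rotation": [0,0,0],"translation": [0.2,-0.6,-35],"hand": 40},{"rotation": [0,0,0],"translation": [0,0,-30],"hand": 40},{"rotation": [0,0,0],"translation": [0,0,-14],"hand": 40},{"rotation": [0,0,0],"translation": [0,0,-5],"hand": 40},{"rotation": [0,0,0],"translation": [0,0,-2],"hand": 40},{"rotation": [0,0,0],"translation": [0,0,0],"hand": 40},{"rotation": [0,0,0],"translation": [0,0,0],"hand": 40}])

```text
clock: 16.15
eef_pos: [585.5, -282.8, 16.6]
tool_rot: [0.001, 0.171, 0.985, -0.0]
contact_force: [-0.6, -0.7, -1.3]
gripper_width: 44.0
```

```bash
python3 e.py side 290 240 390 320 s8; python3 e.py wrist 0 0 512 384 w13
```

```text
[ 585.40985711 -282.83016624   16.56075927] 44.34307424844695 [ 0.90108084  0.36636611 -1.32002623] 16.2 zoom 7.25
[ 585.32351282 -282.8234135    16.4098804 ] 43.76436809323341 [-0.07549401 -0.06265168 -1.33377223] 16.25 zoom 1.5104166666666667
```

View pics/s8.png

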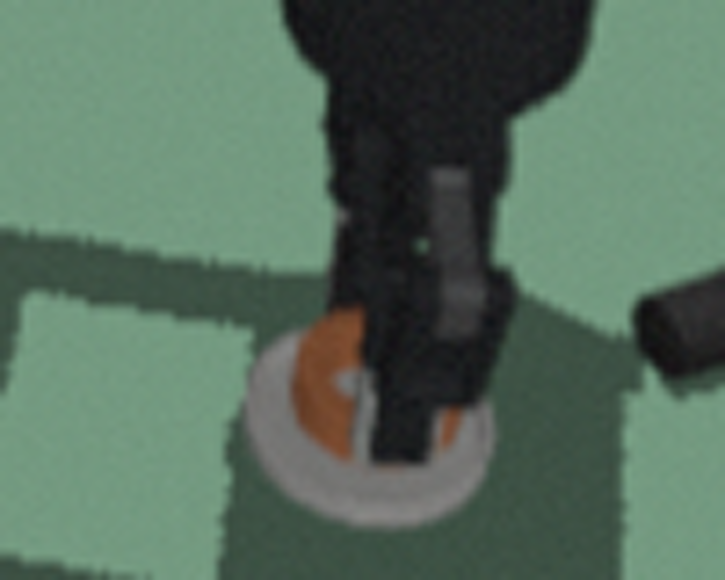

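View pics/w13.png

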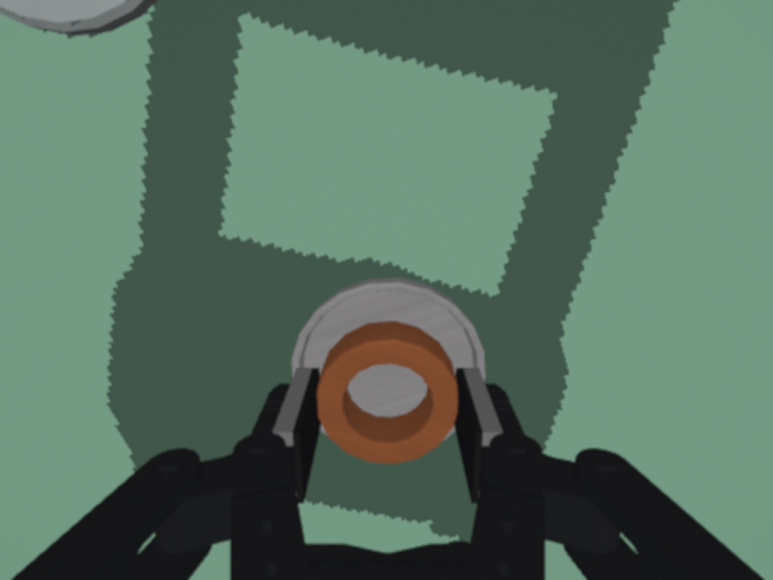

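>>> play_rows(commands=[{"rotation": [0,0,0],"translation": [0,0,-2],"hand": 40},{"rotation": [0,0,0],"translation": [0,0,-2],"hand": 40},{"rotation": [0,0,0],"translation": [0,0,-1],"hand": 40},{"rotation": [0,0,0],"translation": [0,0,0],"hand": 40},{"rotation": [0,0,0],"translation": [0,0,0],"hand": 40}])

```text
clock: 16.67
eef_pos: [584.8, -282.6, 10.2]
tool_rot: [0.0, 0.172, 0.985, -0.0]
contact_force: [-1.0, 0.5, 3.4]
gripper_width: 44.1
```

>>> play_rows(commands=[{"rotation": [0,0,0],"translation": [0,0,0],"hand": 48},{"rotation": [0,0,0],"translation": [0,0,0],"hand": 52},{"rotation": [0,0,0],"translation": [0,0,0],"hand": 60},{"rotation": [0,0,0],"translation": [0,0,5],"hand": 64},{"rotation": [0,0,0],"translation": [0,0,30],"hand": 64},{"rotation": [0,0,0],"translation": [0,0,40],"hand": 64},{"rotation": [0,0,0],"translation": [0,0,40],"hand": 64},{"rotation": [0,0,0],"translation": [0,0,20],"hand": 64},{"rotation": [0,0,0],"translation": [0,0,0],"hand": 64},{"rotation": [0,0,0],"translation": [0,0,0],"hand": 64}])

```text
clock: 17.5
eef_pos: [585.2, -282.8, 146.8]
tool_rot: [0.001, 0.172, 0.985, -0.001]
contact_force: [0.0, -0.8, -0.8]
gripper_width: 63.9
```

```bash
python3 e.py side 290 240 390 320 s9; python3 e.py wrist 0 0 512 384 w14
```

```text
[ 584.67687756 -282.50774135  145.15525693] 64.12336525717356 [ 0.4402943   0.04289304 -0.32021915] 17.55 zoom 7.25
[ 584.41622678 -282.33086979  144.23030835] 64.07424998674034 [ 0.04828685 -0.59376602 -0.52152428] 17.6 zoom 1.5104166666666667
```

View pics/s9.png

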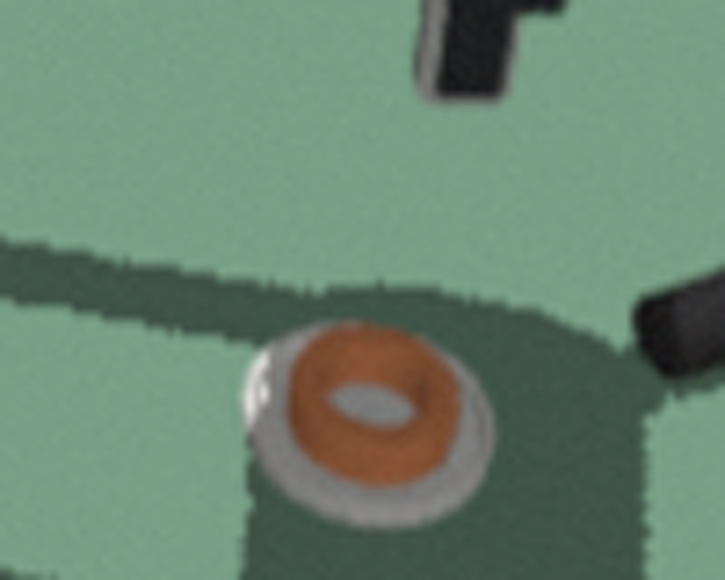

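View pics/w14.png

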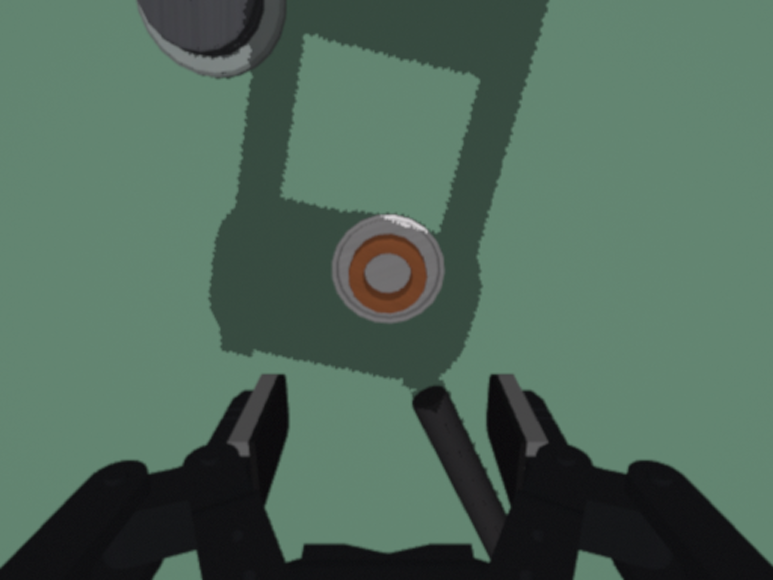

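>>> play_rows(commands=[{"rotation": [0,0,0],"translation": [-5,16,0],"hand": 72},{"rotation": [0,0,0],"translation": [-10,32,0],"hand": 72},{"rotation": [0,0,0],"translation": [-12,38,0],"hand": 72},{"rotation": [0,0,0],"translation": [-12,38,0],"hand": 72},{"rotation": [0,0,0],"translation": [-12,38,0],"hand": 72},{"rotation": [0,0,0],"translation": [-12,38,0],"hand": 72},{"rotation": [0,0,0],"translation": [-12,38,0],"hand": 72},{"rotation": [0,0,0],"translation": [-12,38,0],"hand": 72},{"rotation": [0,0,0],"translation": [-11,32,0],"hand": 72},{"rotation": [0,0,0],"translation": [-5,17,0],"hand": 72},{"rotation": [0,0,0],"translation": [0,0,0],"hand": 72},{"rotation": [0,0,0],"translation": [0,0,0],"hand": 72}])

```text
clock: 18.6
eef_pos: [481.1, 43.2, 144.2]
tool_rot: [-0.001, 0.171, 0.985, -0.0]
contact_force: [-0.0, -0.4, 0.0]
gripper_width: 71.9
```

>>> play_rows(commands=[{"rotation": [0,0,0],"translation": [0,0,0],"hand": 72},{"rotation": [0,0,0],"translation": [0,0,0],"hand": 72},{"rotation": [0,0,0],"translation": [0,0,0],"hand": 72}])

```text
clock: 18.85
eef_pos: [481.9, 41.7, 144.6]
tool_rot: [-0.0, 0.172, 0.985, -0.0]
contact_force: [0.2, -0.7, 0.4]
gripper_width: 71.4
```

```bash
python3 e.py wrist 180 100 330 220 w15
```

```text
[481.88520383  41.73344873 144.69961002] 72.1426222880182 [ 0.98171545  0.27631329 -0.05340497] 18.9 zoom 4.833333333333333
```

View pics/w15.png

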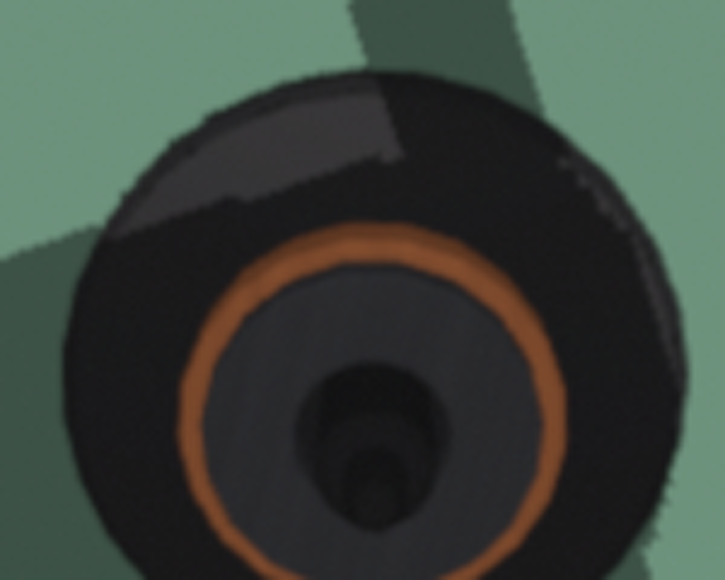

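```bash
cat > g2.py <<'E'
from h import *
p=r.capture('wrist'); print(r.read_state()['eef_pos'],r.read_state()['clock'])
Z=lambda x,y:((x+.5)/4.8333+180-.5,(y+.5)/4.8333+100-.5)
pts=[Z(201,435),Z(546,435),Z(253,310),Z(493,310),Z(232,530),Z(515,530)];print('PL',circ(p,pts,41,29),circ(p,pts,41))
pts=[Z(179,420),Z(568,420),Z(373,222),Z(245,270),Z(500,270)]; print('LR',circ(p,pts,31,34),circ(p,pts,31))
pts=[Z(295,435),Z(450,435),Z(372,362)]; print('hole',circ(p,pts,41,13))
for d in r.cut_out(p,'plate')[:2]: print(d['conf'],d['extent'],circ(p,contour(d['mask']),41,29),circ(p,contour(d['mask']),41))
E
python3 g2.py
```

```text
[481.87590634  41.81787229 144.78082276] 18.95
PL (array([481.3,  43.6,  29. ]), np.float64(0.26)) (array([481.3,  43.6,  29.1]), np.float64(0.22))
LR (array([481.3,  43.5,  34. ]), np.float64(0.29)) (array([480.9,  43.7,  33.6]), np.float64(0.13))
hole (array([481.2,  43.5,  13. ]), np.float64(0.07))
0.82 [224.6, 155.1, 293.9, 224.8] (array([481. ,  43.4,  29. ]), np.float64(0.53)) (array([481. ,  43.5,  28.5]), np.float64(0.32))
```

>>> play_rows(commands=[{"rotation": [0,0,0],"translation": [-0.6,1.6,-35],"hand": 72},{"rotation": [0,0,0],"translation": [0,0,-38],"hand": 72},{"rotation": [0,0,0],"translation": [0,0,-26],"hand": 72},{"rotation": [0,0,0],"translation": [0,0,-12],"hand": 66},{"rotation": [0,0,0],"translation": [0,0,-5],"hand": 66},{"rotation": [0,0,0],"translation": [0,0,0],"hand": 66},{"rotation": [0,0,0],"translation": [0,0,0],"hand": 66},{"rotation": [0,0,0],"translation": [0,0,0],"hand": 66}], newtons=40)

```text
clock: 19.67
eef_pos: [481.9, 43.9, 30.2]
tool_rot: [0.001, 0.172, 0.985, 0.0]
contact_force: [0.1, 0.5, -1.2]
gripper_width: 66.4
```

```bash
python3 e.py side 180 140 310 240 s10; python3 e.py wrist 0 0 512 384 w16
```

```text
[481.90528372  43.95628418  30.21010102] 66.3154633449163 [-0.14467871  0.09173518 -0.31332762] 19.7167 zoom 5.8
[481.77666795  43.96872658  30.05568304] 66.47121758033188 [-0.994242   -0.5680568  -0.52305232] 19.7667 zoom 1.5104166666666667
```

View pics/s10.png

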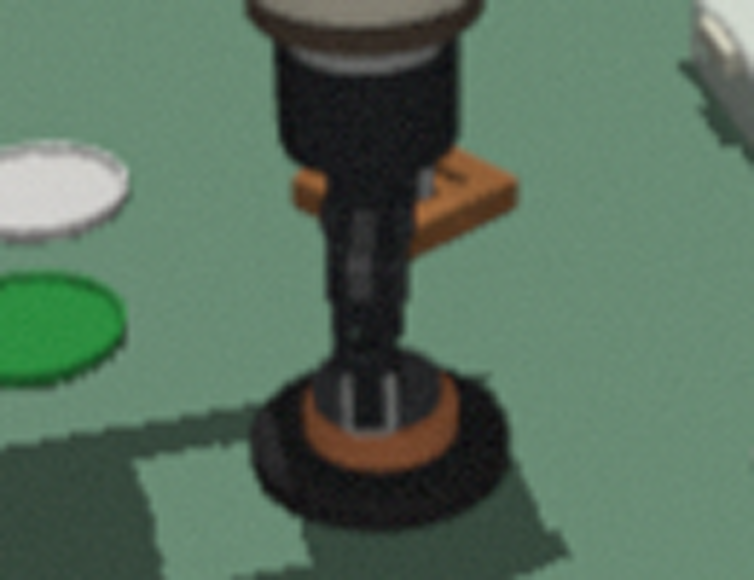

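View pics/w16.png

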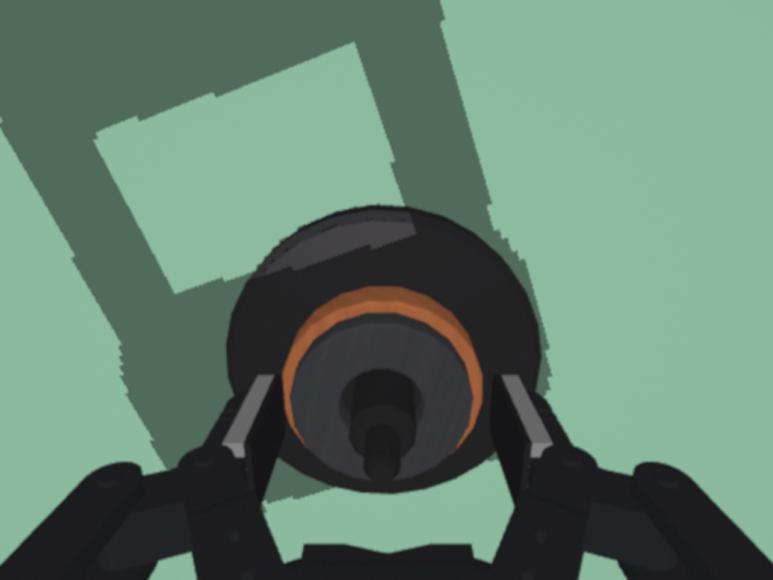

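>>> play_rows(commands=[{"rotation": [0,0,0],"translation": [-0.5,-1.2,-1],"hand": 66},{"rotation": [0,0,0],"translation": [0,0,0],"hand": 62},{"rotation": [0,0,0],"translation": [0,0,0],"hand": 62},{"rotation": [0,0,0],"translation": [0,0,0],"hand": 52},{"rotation": [0,0,0],"translation": [0,0,0],"hand": 52},{"rotation": [0,0,0],"translation": [0,0,0],"hand": 52},{"rotation": [0,0,0],"translation": [0,0,0],"hand": 52}])

```text
clock: 20.35
eef_pos: [480.7, 42.8, 28.7]
tool_rot: [0.0, 0.172, 0.985, -0.0]
contact_force: [-5.1, -1.2, 13.4]
gripper_width: 56.6
```

>>> play_rows(commands=[{"rotation": [0,0,0],"translation": [0,0,4],"hand": 52},{"rotation": [0,0,0],"translation": [0,0,10],"hand": 52},{"rotation": [0,0,0],"translation": [0,0,20],"hand": 52},{"rotation": [0,0,0],"translation": [0,0,25],"hand": 52},{"rotation": [0,0,0],"translation": [0,0,16],"hand": 52},{"rotation": [0,0,0],"translation": [0,0,0],"hand": 52},{"rotation": [0,0,0],"translation": [0,0,0],"hand": 52}])

```text
clock: 20.93
eef_pos: [481.0, 42.9, 103.9]
tool_rot: [0.001, 0.172, 0.985, 0.0]
contact_force: [-0.2, 0.0, -2.6]
gripper_width: 56.3
```

```bash
python3 e.py side 180 140 310 240 s11; python3 e.py wrist 0 0 512 384 w17
```

```text
[480.46290132  42.88586885 102.85928924] 56.16994014836607 [-0.34685801  0.1057133  -1.87525969] 20.9833 zoom 5.8
[480.1986446   42.89336034 102.31633732] 56.19825222988641 [-0.57142611  0.21198828 -2.2836804 ] 21.0333 zoom 1.5104166666666667
```

View pics/s11.png

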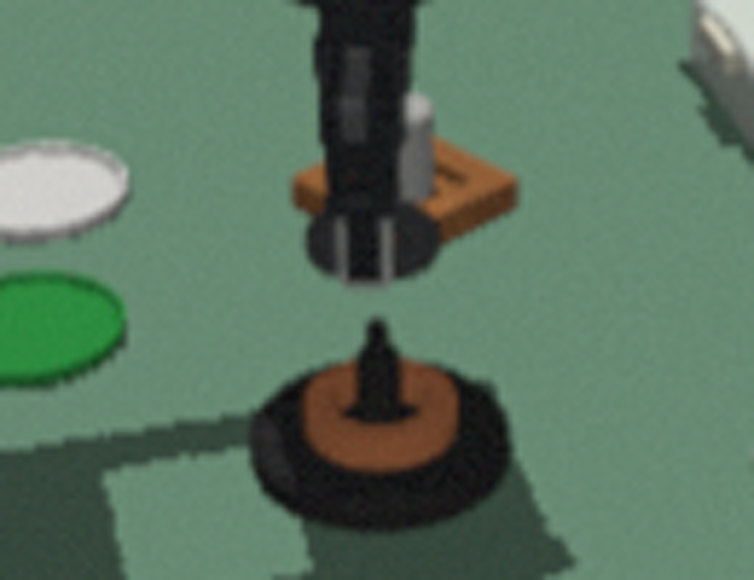

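View pics/w17.png

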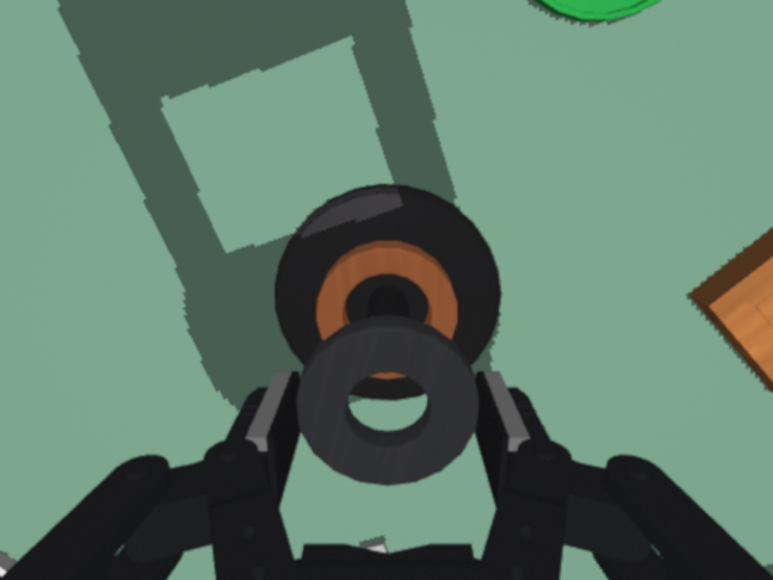

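>>> play_rows(commands=[{"rotation": [0,0,0],"translation": [-3,-18,0],"hand": 52},{"rotation": [0,0,0],"translation": [-6,-33,0],"hand": 52},{"rotation": [0,0,0],"translation": [-6,-36,0],"hand": 52},{"rotation": [0,0,0],"translation": [-6,-36,0],"hand": 52},{"rotation": [0,0,0],"translation": [-6,-36,0],"hand": 52},{"rotation": [0,0,0],"translation": [-6,-36,0],"hand": 52},{"rotation": [0,0,0],"translation": [-6,-36,0],"hand": 52},{"rotation": [0,0,0],"translation": [-6,-36,0],"hand": 52},{"rotation": [0,0,0],"translation": [-6,-36,0],"hand": 52},{"rotation": [0,0,0],"translation": [-6,-32,0],"hand": 52},{"rotation": [0,0,0],"translation": [-4,-18,0],"hand": 52},{"rotation": [0,0,0],"translation": [-2,-8,0],"hand": 52}])

```text
clock: 22.03
eef_pos: [416.4, -320.2, 101.7]
tool_rot: [-0.001, 0.173, 0.985, 0.0]
contact_force: [-0.2, 0.9, -0.9]
gripper_width: 56.0
```

>>> play_rows(commands=[{"rotation": [0,0,0],"translation": [0,0,0],"hand": 52},{"rotation": [0,0,0],"translation": [0,0,0],"hand": 52},{"rotation": [0,0,0],"translation": [0,0,0],"hand": 52},{"rotation": [0,0,0],"translation": [0,0,0],"hand": 52},{"rotation": [0,0,0],"translation": [0,0,0],"hand": 52}])

```text
clock: 22.45
eef_pos: [418.0, -317.2, 103.0]
tool_rot: [0.0, 0.171, 0.985, -0.0]
contact_force: [0.2, -0.0, -1.8]
gripper_width: 56.1
```

```bash
python3 e.py side 210 270 330 360 s12; python3 e.py wrist 0 0 512 384 w18
```

```text
[ 417.95775856 -317.40536972  103.06744826] 56.34660786378301 [-0.41346814  0.16488259 -1.92452278] 22.5 zoom 6.444444444444445
[ 417.89401652 -317.57882965  103.10877453] 56.0728733032284 [ 0.03007806 -0.63423405 -2.54912128] 22.55 zoom 1.5104166666666667
```

View pics/s12.png

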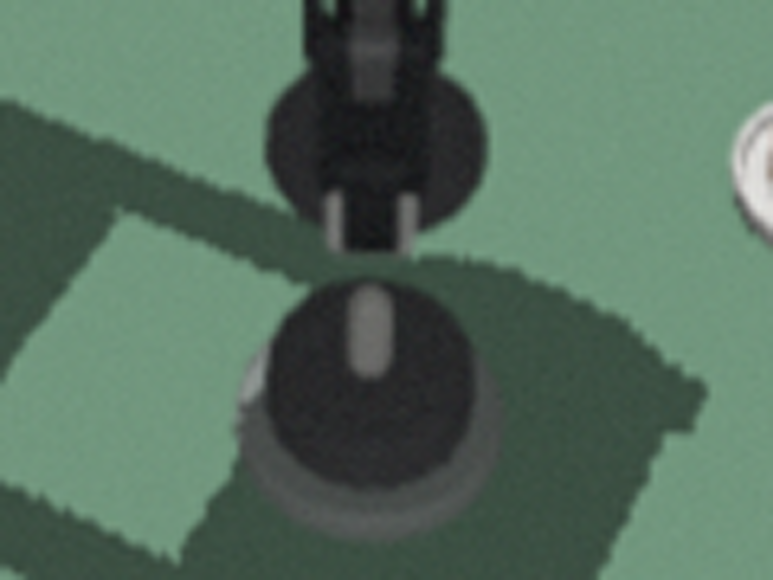

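View pics/w18.png

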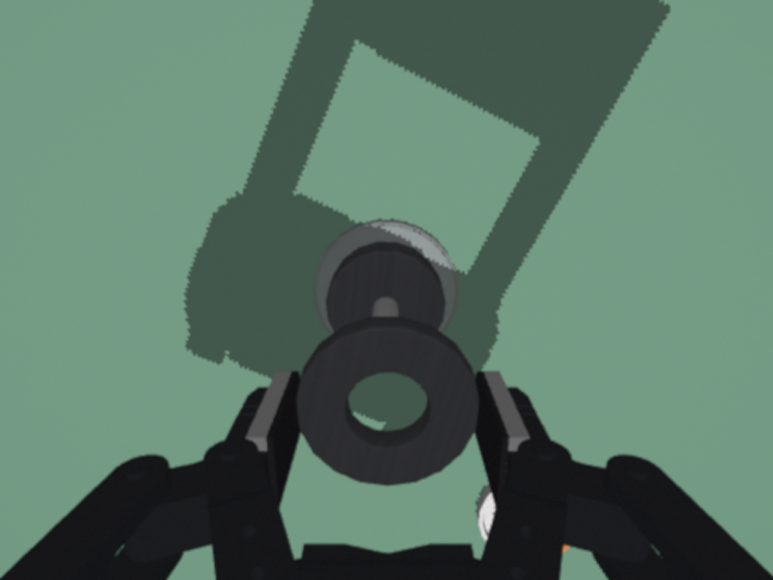

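```bash
cat > g3.py <<'E'
from h import *
p=r.capture('wrist'); print(r.read_state()['eef_pos'],r.read_state()['clock'])
V=lambda x,y:((x+.5)/1.5104-.5,(y+.5)/1.5104-.5)
pts=[V(315,288),V(457,288),V(388,219),V(335,242),V(441,242)];print('foot',circ(p,pts,8,38),circ(p,pts,8))
pts=[V(327,303),V(445,303),V(387,249)]; print('plates',circ(p,pts,28,29),circ(p,pts,28))
# held plate top z~ = tcp+12.3
z=r.read_state()['eef_pos'][2]+12.3
pts=[V(297,405),V(479,405),V(388,484),V(315,455),V(460,455),V(388,325)]; print('held',circ(p,pts,z,29),circ(p,pts,z))
t=proj(p,[[417.5,-318,54],[417.5,-318,28],[419,-318,54]]);print(t*1.5104)
s=r.capture('side'); print((proj(s,[[417.5,-318,54],[417.5,-318,28]])-[210,270])*6.444)
E
python3 g3.py
```

```text
[ 417.85997614 -317.70192524  103.10527449] 22.6
foot (array([ 417.4, -316.1,   38. ]), np.float64(0.47)) (array([ 415.6, -315.9,   36.6]), np.float64(0.35))
plates (array([ 417.9, -317. ,   29. ]), np.float64(0.72)) (array([ 417.1, -316.8,   28.2]), np.float64(0.0))
held (array([ 417.9, -316.2,   29. ]), np.float64(0.68)) (array([ 418.3, -316.3,   28.3]), np.float64(0.23))
[[383.13730216 329.49980041]
 [383.58964682 307.7610551 ]
 [384.32581594 332.52461277]]
[[364.78909679 288.85634693]
 [364.01403855 352.66677733]]
```

>>> play_rows(commands=[{"rotation": [0,0,0],"translation": [-0.5,0,-25],"hand": 52},{"rotation": [0,0,0],"translation": [0,0,-25],"hand": 52},{"rotation": [0,0,0],"translation": [0,0,-12],"hand": 52},{"rotation": [0,0,0],"translation": [0,0,-4],"hand": 52},{"rotation": [0,0,0],"translation": [0,0,0],"hand": 52},{"rotation": [0,0,0],"translation": [0,0,0],"hand": 52},{"rotation": [0,0,0],"translation": [0,0,0],"hand": 52}])

```text
clock: 23.23
eef_pos: [417.7, -318.6, 38.2]
tool_rot: [0.001, 0.172, 0.985, -0.001]
contact_force: [0.1, 0.6, -1.1]
gripper_width: 56.1
```

```bash
python3 e.py side 210 270 330 360 s13; python3 e.py wrist 0 0 512 384 w19
```

```text
[ 417.63232349 -318.62233054   38.17340296] 56.44301613486914 [ 0.02189359 -0.62418787 -1.42136568] 23.2833 zoom 6.444444444444445
[ 417.56485649 -318.53800747   38.04018979] 55.713199837037415 [ 0.16524995 -0.99692216 -1.84925587] 23.3333 zoom 1.5104166666666667
```

View pics/w19.png

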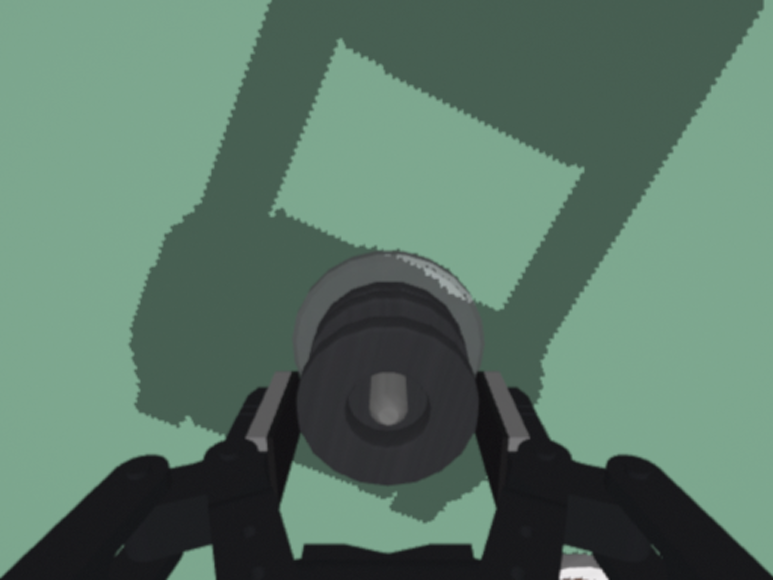

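View pics/s13.png

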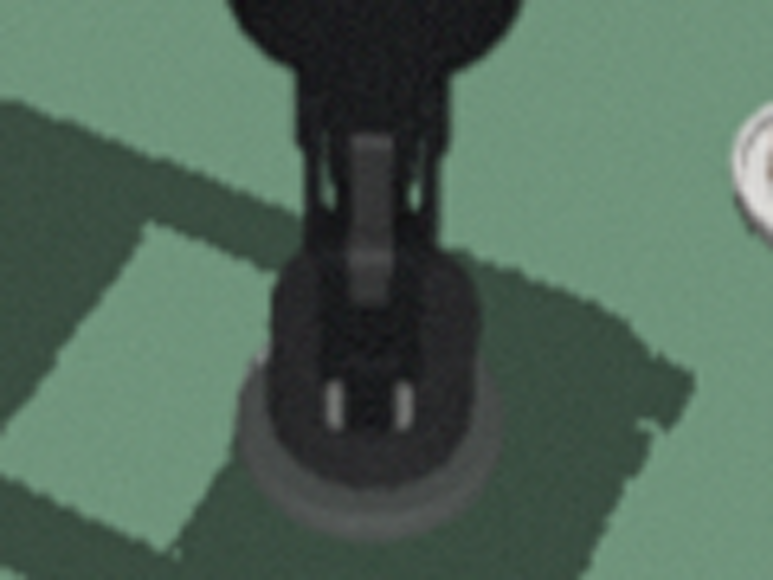

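>>> play_rows(commands=[{"rotation": [0,0,0],"translation": [0,0,-5],"hand": 52},{"rotation": [0,0,0],"translation": [0,0,-3],"hand": 52},{"rotation": [0,0,0],"translation": [0,0,-1.5],"hand": 52},{"rotation": [0,0,0],"translation": [0,0,-1],"hand": 52},{"rotation": [0,0,0],"translation": [0,0,0],"hand": 52},{"rotation": [0,0,0],"translation": [0,0,0],"hand": 52},{"rotation": [0,0,0],"translation": [0,0,0],"hand": 52}])

```text
clock: 23.92
eef_pos: [417.2, -318.2, 26.6]
tool_rot: [0.0, 0.172, 0.985, -0.0]
contact_force: [-0.6, 0.9, -0.9]
gripper_width: 56.4
```

>>> play_rows(commands=[{"rotation": [0,0,0],"translation": [0,0,-0.7],"hand": 52},{"rotation": [0,0,0],"translation": [0,0,-0.5],"hand": 52},{"rotation": [0,0,0],"translation": [0,0,0],"hand": 52},{"rotation": [0,0,0],"translation": [0,0,0],"hand": 52}])

```text
clock: 24.25
eef_pos: [417.3, -318.3, 25.9]
tool_rot: [0.0, 0.172, 0.985, -0.0]
contact_force: [-2.0, 1.8, 7.4]
gripper_width: 56.1
```

>>> play_rows(commands=[{"rotation": [0,0,0],"translation": [0,0,0],"hand": 60},{"rotation": [0,0,0],"translation": [0,0,0],"hand": 64},{"rotation": [0,0,0],"translation": [0,0,0],"hand": 74},{"rotation": [0,0,0],"translation": [0,0,5],"hand": 80},{"rotation": [0,0,0],"translation": [0,0,30],"hand": 80},{"rotation": [0,0,0],"translation": [0,0,40],"hand": 80},{"rotation": [0,0,0],"translation": [0,0,40],"hand": 80},{"rotation": [0,0,0],"translation": [0,0,10],"hand": 80},{"rotation": [0,0,0],"translation": [0,0,0],"hand": 80},{"rotation": [0,0,0],"translation": [0,0,0],"hand": 80}])

```text
clock: 25.08
eef_pos: [417.3, -318.3, 150.8]
tool_rot: [0.001, 0.172, 0.985, -0.0]
contact_force: [-1.2, -0.1, -0.0]
gripper_width: 80.1
```

```bash
python3 e.py side 210 270 330 360 s14; python3 e.py wrist 0 0 512 384 w20
```

```text
[ 416.93848169 -317.94341057  149.75145658] 79.72879510823913 [ 0.75291375 -0.51141221 -0.10552288] 25.1333 zoom 6.444444444444445
[ 416.77624486 -317.79167988  149.22109348] 79.824128522246 [ 1.05828104 -0.15529974 -0.84653617] 25.1833 zoom 1.5104166666666667
```

View pics/s14.png

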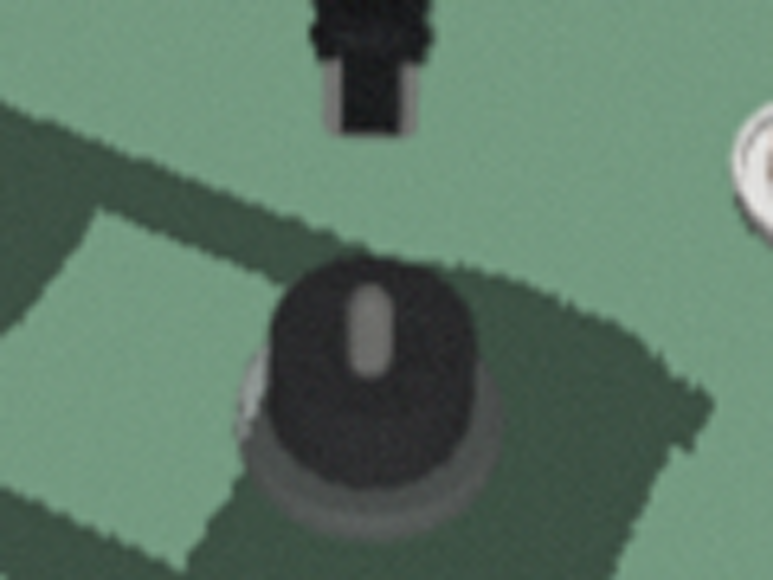

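View pics/w20.png

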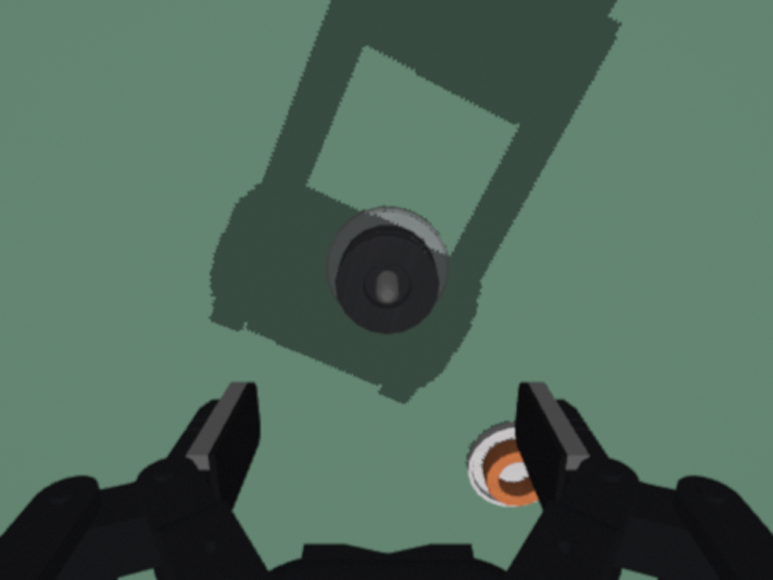

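>>> play_rows(commands=[{"rotation": [0,0,0],"translation": [3,18,0],"hand": 82},{"rotation": [0,0,0],"translation": [6,33,0],"hand": 82},{"rotation": [0,0,0],"translation": [6,36,0],"hand": 82},{"rotation": [0,0,0],"translation": [6,36,0],"hand": 82},{"rotation": [0,0,0],"translation": [6,36,0],"hand": 82},{"rotation": [0,0,0],"translation": [7,36,0],"hand": 82},{"rotation": [0,0,0],"translation": [6,36,0],"hand": 82},{"rotation": [0,0,0],"translation": [6,36,0],"hand": 82},{"rotation": [0,0,0],"translation": [6,36,0],"hand": 82},{"rotation": [0,0,0],"translation": [6,32,0],"hand": 82},{"rotation": [0,0,0],"translation": [4,18,0],"hand": 82},{"rotation": [0,0,0],"translation": [2,8,0],"hand": 82}])

```text
clock: 26.18
eef_pos: [480.8, 45.3, 149.0]
tool_rot: [-0.001, 0.17, 0.985, 0.0]
contact_force: [0.4, -0.5, -0.3]
gripper_width: 82.4
```

>>> play_rows(commands=[{"rotation": [0,0,0],"translation": [0,0,0],"hand": 82},{"rotation": [0,0,0],"translation": [0,0,0],"hand": 82},{"rotation": [0,0,0],"translation": [0,0,0],"hand": 82},{"rotation": [0,0,0],"translation": [0,0,0],"hand": 82},{"rotation": [0,0,0],"translation": [0,0,0],"hand": 82}])

```text
clock: 26.6
eef_pos: [481.1, 41.9, 150.3]
tool_rot: [-0.0, 0.172, 0.985, -0.0]
contact_force: [-0.3, 0.5, -0.5]
gripper_width: 82.0
```

```bash
python3 e.py wrist 180 100 330 220 w21; cat > g4.py <<'E'
from h import *
p=r.capture('wrist'); print(r.read_state()['eef_pos'],r.read_state()['clock'])
rgb=p['color'].astype(int);m=((rgb[...,0]>rgb[...,2]+35)&(np.arange(512)<350)[None])
c=contour(m);print(c.min(0),c.max(0));W=c[c[:,1]>185];print('LR lower',circ(p,W,31,34),circ(p,W,31),'all',circ(p,c,31,34))
E
python3 g4.py
```

```text
[481.0713732   42.06571326 150.26825725] 81.71805688961798 [-0.0455061   0.32920241  0.02710352] 26.65 zoom 4.833333333333333
[481.11569376  42.18713466 150.32691527] 26.7
[217. 146.] [295. 223.]
LR lower (array([482.6,  42.9,  34. ]), np.float64(0.16)) (array([483. ,  42.6,  33.6]), np.float64(0.08)) all (array([482.1,  43. ,  34. ]), np.float64(0.37))
```

View pics/w21.png

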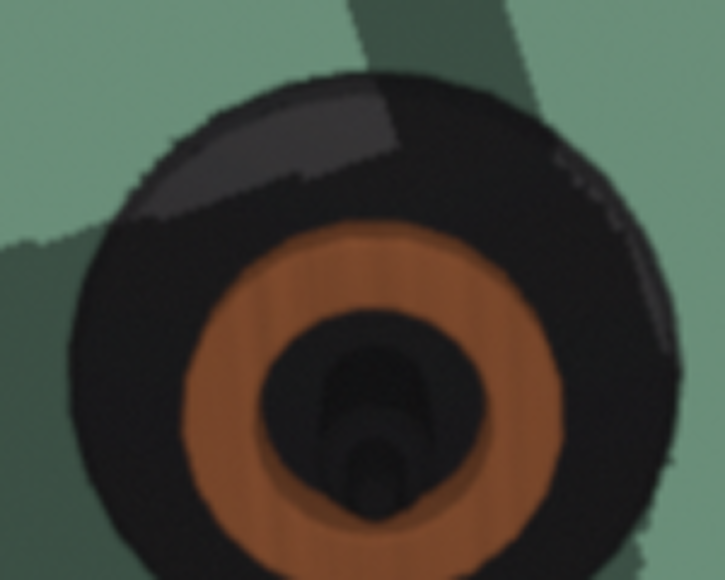

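>>> play_rows(commands=[{"rotation": [0,0,0],"translation": [0.8,0.8,-35],"hand": 82},{"rotation": [0,0,0],"translation": [0,0,-38],"hand": 82},{"rotation": [0,0,0],"translation": [0,0,-32],"hand": 82},{"rotation": [0,0,0],"translation": [0,0,-18],"hand": 82},{"rotation": [0,0,0],"translation": [0,0,-8],"hand": 80},{"rotation": [0,0,0],"translation": [0,0,-3],"hand": 78},{"rotation": [0,0,0],"translation": [0,0,0],"hand": 78},{"rotation": [0,0,0],"translation": [0,0,0],"hand": 78},{"rotation": [0,0,0],"translation": [0,0,0],"hand": 78}], newtons=40)

```text
clock: 27.45
eef_pos: [482.8, 43.6, 17.6]
tool_rot: [0.001, 0.172, 0.985, 0.0]
contact_force: [0.0, 0.7, -0.7]
gripper_width: 78.0
```

```bash
python3 e.py side 180 140 310 240 s15; python3 e.py wrist 0 0 512 384 w22
```

```text
[482.66112312  43.62041097  17.50702465] 78.0216920519682 [-0.0814555   0.5045233  -0.65757096] 27.5 zoom 5.8
[482.50587309  43.62453827  17.29828669] 78.21444251090755 [-0.00748455  0.54739963  0.29170995] 27.55 zoom 1.5104166666666667
```

View pics/s15.png

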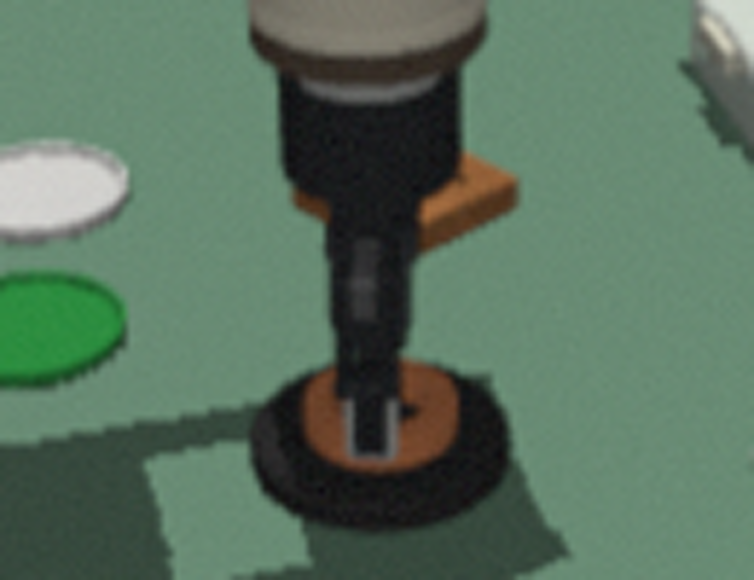

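View pics/w22.png

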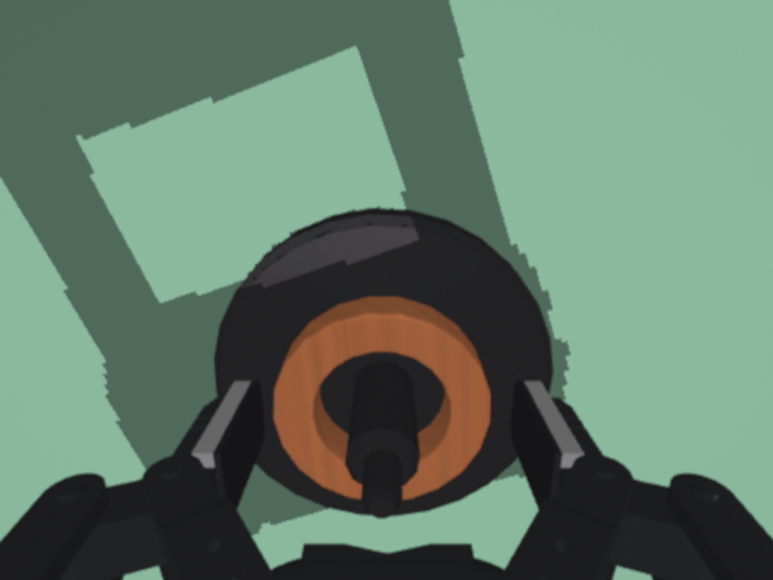

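>>> play_rows(commands=[{"rotation": [0,0,0],"translation": [-0.5,-1.5,-0.5],"hand": 78},{"rotation": [0,0,0],"translation": [0,0,0],"hand": 72},{"rotation": [0,0,0],"translation": [0,0,0],"hand": 72},{"rotation": [0,0,0],"translation": [0,0,0],"hand": 62},{"rotation": [0,0,0],"translation": [0,0,0],"hand": 62},{"rotation": [0,0,0],"translation": [0,0,0],"hand": 62},{"rotation": [0,0,0],"translation": [0,0,0],"hand": 62}])

```text
clock: 28.13
eef_pos: [481.6, 42.1, 16.3]
tool_rot: [0.0, 0.171, 0.985, -0.0]
contact_force: [-2.6, -0.3, 10.1]
gripper_width: 65.4
```

>>> play_rows(commands=[{"rotation": [0,0,0],"translation": [0,0,4],"hand": 62},{"rotation": [0,0,0],"translation": [0,0,10],"hand": 62},{"rotation": [0,0,0],"translation": [0,0,22],"hand": 62},{"rotation": [0,0,0],"translation": [0,0,28],"hand": 62},{"rotation": [0,0,0],"translation": [0,0,20],"hand": 62},{"rotation": [0,0,0],"translation": [0,0,6],"hand": 62},{"rotation": [0,0,0],"translation": [0,0,0],"hand": 62},{"rotation": [0,0,0],"translation": [0,0,0],"hand": 62}])

```text
clock: 28.8
eef_pos: [481.1, 42.2, 105.1]
tool_rot: [-0.0, 0.172, 0.985, -0.0]
contact_force: [-0.3, -0.9, -4.6]
gripper_width: 64.8
```

```bash
python3 e.py side 180 140 310 240 s16; python3 e.py wrist 0 0 512 384 w23
```

```text
[480.8157457   42.18824176 104.55101805] 64.93109232961484 [-0.13765628  1.02571905 -3.94624836] 28.85 zoom 5.8
[480.71509352  42.19477359 104.37084717] 65.03270990331188 [-0.24442237 -1.84227183 -3.84413272] 28.9 zoom 1.5104166666666667
```

View pics/s16.png

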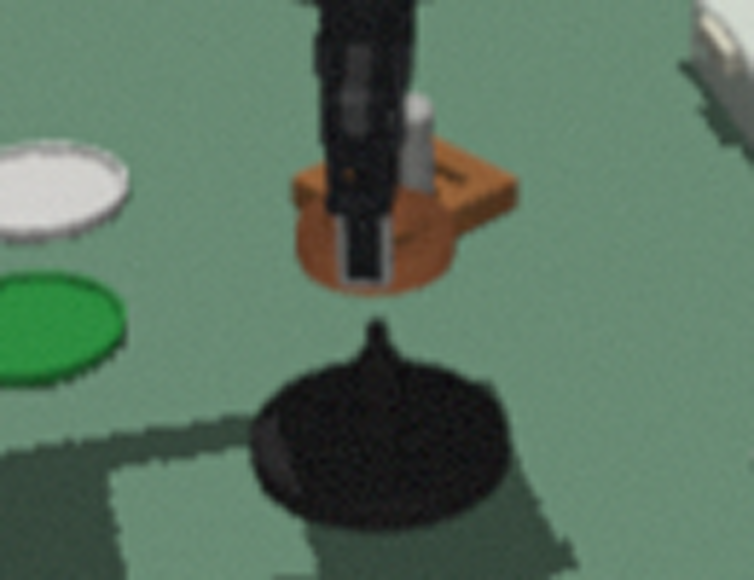

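View pics/w23.png

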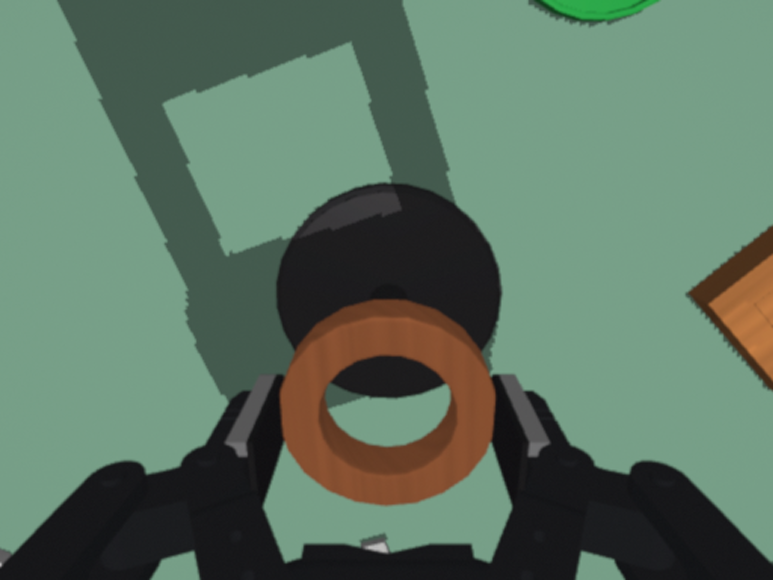

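>>> play_rows(commands=[{"rotation": [0,0,0],"translation": [-6,16,0],"hand": 62},{"rotation": [0,0,0],"translation": [-12,31,0],"hand": 62},{"rotation": [0,0,0],"translation": [-13,34,0],"hand": 62},{"rotation": [0,0,0],"translation": [-13,34,0],"hand": 62},{"rotation": [0,0,0],"translation": [-13,34,0],"hand": 62},{"rotation": [0,0,0],"translation": [-13,34,0],"hand": 62},{"rotation": [0,0,0],"translation": [-13,34,0],"hand": 62},{"rotation": [0,0,0],"translation": [-11,29,0],"hand": 62},{"rotation": [0,0,0],"translation": [-8,20,0],"hand": 62},{"rotation": [0,0,0],"translation": [-3,11,0],"hand": 62},{"rotation": [0,0,0],"translation": [0,0,0],"hand": 62},{"rotation": [0,0,0],"translation": [0,0,0],"hand": 62}])

```text
clock: 29.9
eef_pos: [376.2, 318.9, 104.9]
tool_rot: [-0.001, 0.171, 0.985, -0.001]
contact_force: [-0.5, 0.3, -4.3]
gripper_width: 64.6
```

>>> play_rows(commands=[{"rotation": [0,0,0],"translation": [0,0,0],"hand": 62},{"rotation": [0,0,0],"translation": [0,0,0],"hand": 62},{"rotation": [0,0,0],"translation": [0,0,0],"hand": 62},{"rotation": [0,0,0],"translation": [0,0,0],"hand": 62}])

```text
clock: 30.23
eef_pos: [376.8, 318.6, 105.8]
tool_rot: [0.0, 0.172, 0.985, -0.0]
contact_force: [0.6, 0.6, -4.0]
gripper_width: 64.9
```

```bash
cat > k2.py <<'E'
from h import *
p=r.capture('wrist');save(p,'w24');s=r.read_state();print(s['eef_pos'],s['clock'])
for d in r.cut_out(p,'large_dish')[:4]:
    c=contour(d['mask']);print(d['conf'],d['extent'],circ(p,c,9),circ(p,c,9,47),p['color'][d['mask']].mean(0))
E
python3 k2.py;python3 e.py side 150 130 280 230 s17
```

```text
[376.72853825 318.66607771 105.81305933] 30.2833
0.96 [196.5, 132.2, 314.8, 245.9] (array([375.6, 319.7,  46.5]), np.float64(0.15)) (array([376. , 319.5,  47. ]), np.float64(0.38)) [116.01579863 114.51492837 115.48614272]
0.85 [32.0, 159.5, 146.9, 268.3] (array([348.9, 189.3,  47.3]), np.float64(0.61)) (array([348.9, 189.2,  47. ]), np.float64(0.43)) [ 25.42039925 111.62081637  46.43370742]
0.85 [55.2, 1.3, 194.9, 111.2] (array([242.4, 276.1,  46.7]), np.float64(0.18)) (array([242.1, 276.2,  47. ]), np.float64(0.26)) [ 26.34427002 104.7633438   45.25400314]
0.69 [282.6, 0.0, 422.0, 72.3] (array([269.9, 424.5,  46.1]), np.float64(0.25)) (array([268.8, 424.8,  47. ]), np.float64(0.18)) [198.68530392  31.18517569  27.54462683]
[376.60254798 318.90608399 105.82775055] 64.65698114598752 [-0.44890385  0.23419007 -4.05557587] 30.3833 zoom 5.8
```

View pics/w24.png

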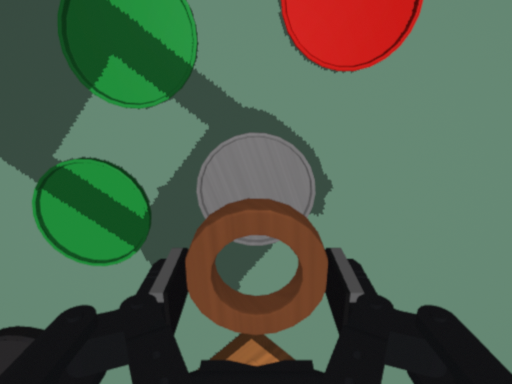

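View pics/s17.png

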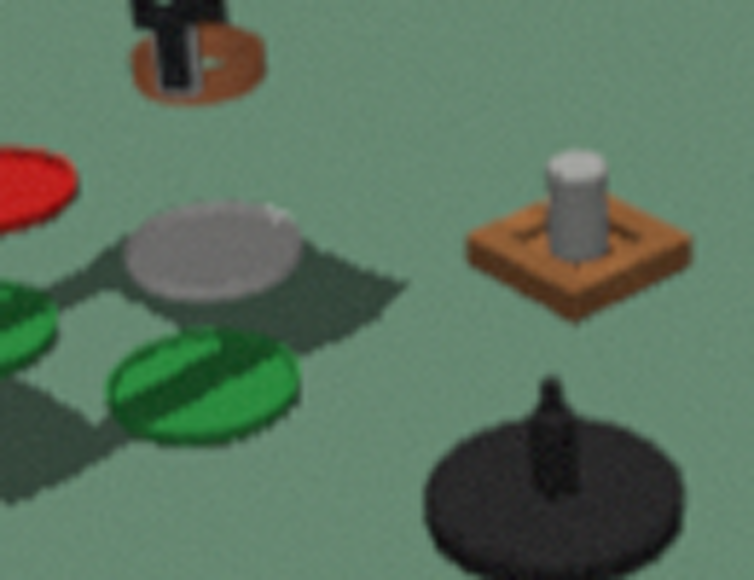

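>>> play_rows(commands=[{"rotation": [0,0,0],"translation": [-0.7,0.5,-30],"hand": 62},{"rotation": [0,0,0],"translation": [0,0,-30],"hand": 62},{"rotation": [0,0,0],"translation": [0,0,-20],"hand": 62},{"rotation": [0,0,0],"translation": [0,0,-9],"hand": 62},{"rotation": [0,0,0],"translation": [0,0,-4],"hand": 62},{"rotation": [0,0,0],"translation": [0,0,-1],"hand": 62},{"rotation": [0,0,0],"translation": [0,0,0],"hand": 62},{"rotation": [0,0,0],"translation": [0,0,0],"hand": 62}])

```text
clock: 31.05
eef_pos: [376.4, 320.1, 13.0]
tool_rot: [0.001, 0.172, 0.985, 0.001]
contact_force: [1.1, 0.0, -3.9]
gripper_width: 65.3
```

```bash
python3 e.py side 150 130 280 230 s18; python3 e.py wrist 0 0 512 384 w25
```

```text
[376.35276238 320.02751951  12.93963909] 65.0785146662212 [-0.94310711 -0.0619596  -4.44809537] 31.1 zoom 5.8
[376.26764751 319.97951217  12.81771788] 65.20533733256576 [ 0.19181632  1.13373875 -4.20589984] 31.15 zoom 1.5104166666666667
```

View pics/s18.png

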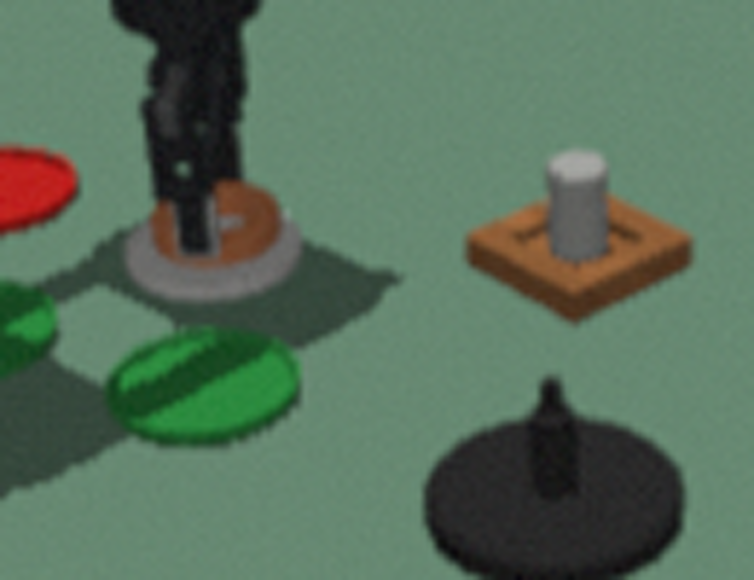

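View pics/w25.png

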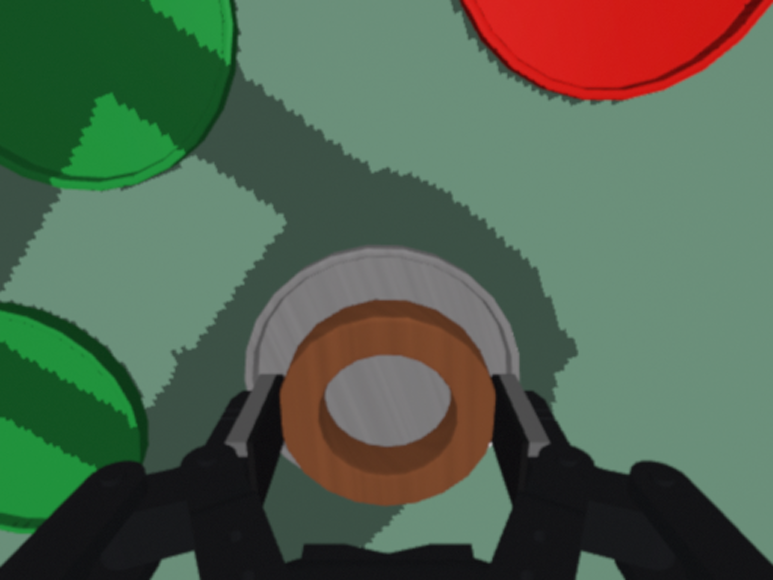

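Centred. Lower slowly.

>>> play_rows(commands=[{"rotation": [0,0,0],"translation": [0,0,-2.5],"hand": 62},{"rotation": [0,0,0],"translation": [0,0,-1.5],"hand": 62},{"rotation": [0,0,0],"translation": [0,0,-1],"hand": 62},{"rotation": [0,0,0],"translation": [0,0,-0.7],"hand": 62},{"rotation": [0,0,0],"translation": [0,0,0],"hand": 62},{"rotation": [0,0,0],"translation": [0,0,0],"hand": 62},{"rotation": [0,0,0],"translation": [0,0,0],"hand": 62}])

```text
clock: 31.73
eef_pos: [375.8, 319.7, 6.1]
tool_rot: [-0.0, 0.172, 0.985, -0.0]
contact_force: [-0.4, 0.9, -3.8]
gripper_width: 64.7
```

>>> play_rows(commands=[{"rotation": [0,0,0],"translation": [0,0,-0.7],"hand": 62},{"rotation": [0,0,0],"translation": [0,0,-0.5],"hand": 62},{"rotation": [0,0,0],"translation": [0,0,0],"hand": 62},{"rotation": [0,0,0],"translation": [0,0,0],"hand": 62}])

```text
clock: 32.07
eef_pos: [375.9, 319.8, 5.4]
tool_rot: [0.0, 0.172, 0.985, 0.0]
contact_force: [-2.5, -1.3, 6.6]
gripper_width: 64.9
```

>>> play_rows(commands=[{"rotation": [0,0,0],"translation": [0,0,0],"hand": 70},{"rotation": [0,0,0],"translation": [0,0,0],"hand": 74},{"rotation": [0,0,0],"translation": [0,0,0],"hand": 80},{"rotation": [0,0,0],"translation": [0,0,4],"hand": 82},{"rotation": [0,0,0],"translation": [0,0,25],"hand": 82},{"rotation": [0,0,0],"translation": [0,0,40],"hand": 82},{"rotation": [0,0,0],"translation": [0,0,40],"hand": 82},{"rotation": [0,0,0],"translation": [0,0,30],"hand": 82},{"rotation": [0,0,0],"translation": [0,0,0],"hand": 82},{"rotation": [0,0,0],"translation": [0,0,0],"hand": 82}])

```text
clock: 32.9
eef_pos: [376.4, 320.1, 145.8]
tool_rot: [0.001, 0.172, 0.985, 0.001]
contact_force: [0.0, -0.4, -0.2]
gripper_width: 81.8
```

```bash
python3 e.py side 110 130 400 350 s19; python3 e.py top 100 110 400 300 t19; python3 e.py wrist 0 0 512 384 w26
```

```text
[375.79724774 319.68047528 144.24921277] 81.9047242154085 [-0.02307828 -0.09583336  0.25667143] 32.95 zoom 2.6363636363636362
[375.41184439 319.46233822 143.33541786] 82.1193598321945 [-0.41614175  0.07000212 -0.68097537] 33.0 zoom 2.6
[375.29359041 319.33911367 142.88611143] 81.96858666197012 [-0.16057339 -0.33631163 -0.58768548] 33.05 zoom 1.5104166666666667
```

View pics/s19.png

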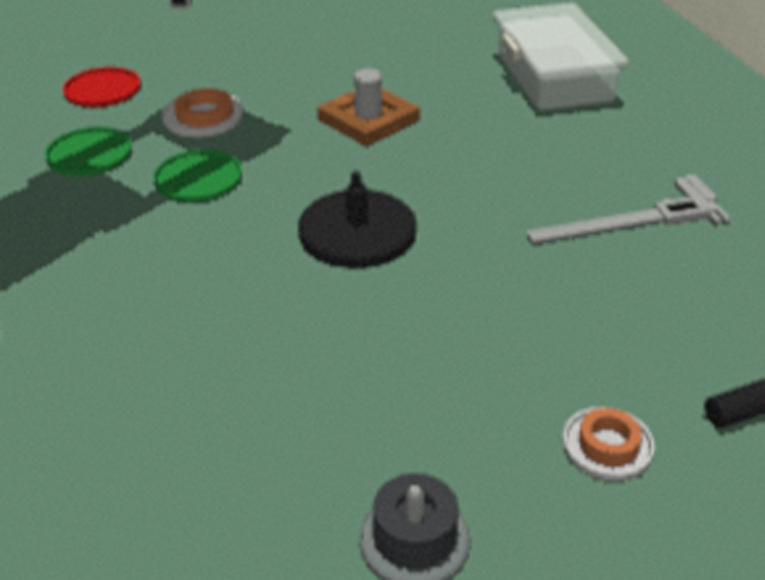

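View pics/t19.png

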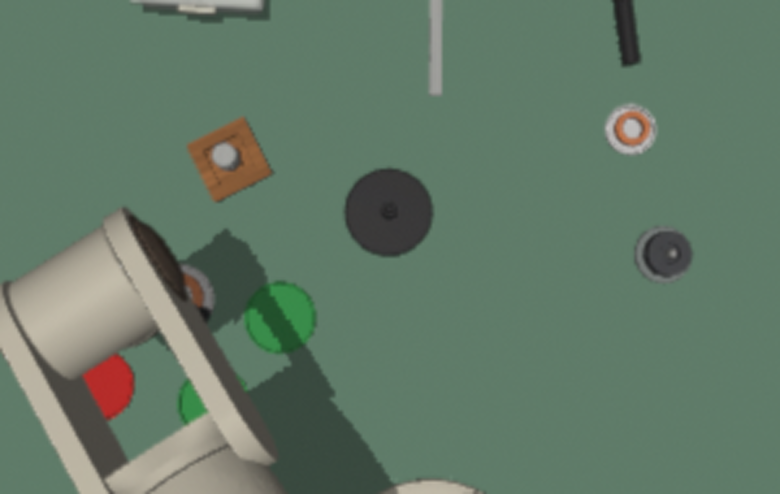

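View pics/w26.png

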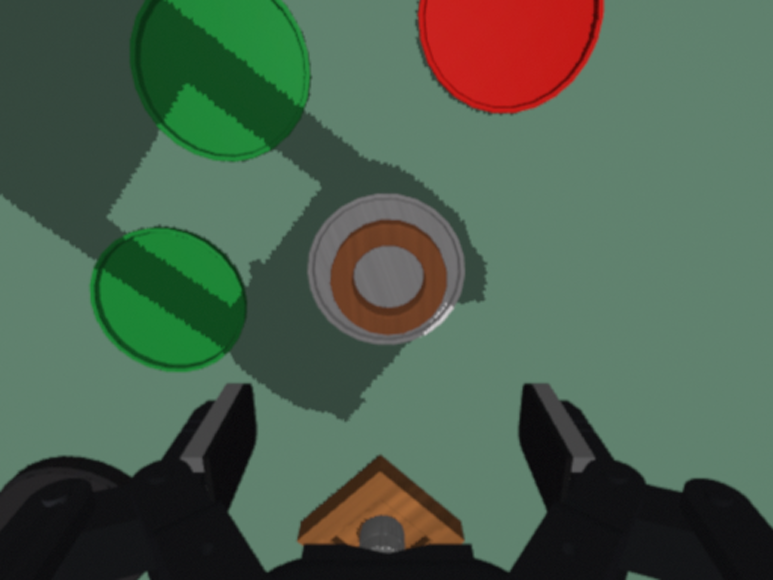

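>>> play_rows(commands=[{"rotation": [0,0,0],"translation": [0,0,20],"hand": 82},{"rotation": [0,0,0],"translation": [0,0,0],"hand": 82},{"rotation": [0,0,0],"translation": [0,0,0],"hand": 82},{"rotation": [0,0,0],"translation": [0,0,0],"hand": 82}])

```text
clock: 33.38
eef_pos: [375.4, 319.5, 162.8]
tool_rot: [-0.001, 0.172, 0.985, -0.001]
contact_force: [-0.4, 0.2, -0.4]
gripper_width: 81.8
```

```bash
python3 -c "
from plant import r
print(r.finish_job())"
```

```text
the job is handed in; nothing more can be done
None
```

The fixture is empty and I handed the job in at about 33 s on the robot's clock. I took the stack apart from the top:
- **Weight:** it stands in the wooden block's pocket.
- **Small ring:** it lies flat in the small dish.
- **Separator plate:** it is over the spindle, flat on the two fixed plates.
- **Large ring:** it lies flat in the aluminium large dish, not in a green or red one.

I lowered each piece until light contact before letting go; the readings then were 3 to 7 N upward.

The last side, top and wrist pictures showed every piece in place, the calliper where it was and the gripper clear of everything. No check failed. The cameras disagreed by up to about 4 mm (fixture centre: 41.4 against 45.4 mm in y, the latter taken while the arm was still settling). I re-measured with the arm settled and, where needed, corrected by eye from the wrist pictures.

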